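# Open the issue gate and slide the loan tray through

### The job

Open the loan counter's issue gate: with the fingertips under its free end, push the counterweighted barrier arm up past its balance point so that it tips over and stays raised by itself. Then push the loaded wooden tray from behind, through the gateway, until it meets the stop at the far end of its runway. Only push, do not grip or lift anything; keep the fingers out of the tray and off the counterweight, and leave everything on the tray untouched and upright and the other things on the counter where they are.

Things in the scene. Friction and masses are not known exactly. Their poses are not given: they have to be found in the camera images.
- runway: Fixed runway. Origin on the counter, mid-width, below the gate bar; x = the way the tray is pushed out (away from the robot), y left, z up. Steel bed 4 mm thick, x -254 to 121 mm; rails 26 mm high, inner faces y = +-103.5; far stop strip, same height, inner face x = 106. At x = 0: pivot post (y = -135, 154 high, 36 wide) and rest post (y = 118, 14 square, 126 high) under the lowered bar.
- gate (a joint): Barrier arm angle, rad: 0 lowered and level across the runway; grows as its left, free end rises, turning in the runway's y-z plane; 1.5 = raised stop, nearly upright. Balance point about 0.68: below it the arm falls shut, beyond it tips over by itself and reaches 1.5 in 1 to 4 s (damped). About 1 N up at the push point moves it. Lowered, its drop frame bars the tray's way.
- gate_pivot (a point): Gate hinge axis, mid-section of the bar, 135 mm above the counter at runway x = 0, y = -135 mm. Turns with the gate: y along the bar to its free end, x the runway's x. Steel bar 12 mm thick (x), 18 high (z), to 270 mm from the pivot, then a round 12 mm rubber-sleeved lifting end to 335 mm. A drop frame of rods and a lower rail hangs from it 68 to 202 mm from the pivot, down to 106 mm below mid-bar.
- gate_push (a point): Point on the underside of the bar's round lifting end, 305 mm from the pivot and 6 mm below mid-bar, left of the rest post: where the fingertips go under. Lowered, it is 129 mm above the counter, with free room below. It moves round with the gate.
- gate_weight (a point): Cast-iron counterweight disc, 64 mm diameter, 34 mm thick, on the gate's cranked tail 80 mm from the pivot: above and right of it when lowered, swinging out to the right and down as the gate rises. The point is its centre. Not to be touched.
- tray: Loose wooden tray, 180 (x) by 200 mm (y), walls 8 mm thick, the one nearest the robot 55 mm high, the others 40. Slides on the bed between the rails (3.5 mm play a side); about 1.2 kg loaded, 5 to 10 N to push. Origin: centre of its underside; axes like the runway's. Starts at runway x = -130 to -110 mm; against the far stop it is at x = +16 mm.
- tray_push (a point): Middle of the outer face of the tray's wall nearest the robot, 30 mm above the tray's underside: where to push.
- chestpiece: Nickel-plated stethoscope chestpiece on the tray, 44 mm diameter, 29 mm high with a short side stem; origin at its underside. Stands in the tray's near half.
- ear_tip_dish: Bone-white ceramic dish of ear tips on the tray, 68 mm diameter, 26 mm high; origin at its underside. Stands in the tray's near half.
- paperweight: Cast-iron paperweight on the tray, 56 mm diameter, 42 mm high with a knob; origin at its underside. Stands in the tray's far half.
- pill_bottle: Green glass pill bottle on the tray, 42 mm diameter, 72 mm high; origin at its underside. Stands in the tray's far half.
- desk_bell: Bystander: brass counter bell, 80 mm diameter, 58 mm high, right of the runway's near end; origin at its underside.
- ink_pad: Bystander: flat ink pad tin, 62 by 92 by 16 mm, left of the runway; origin at its underside.
- stamp: Bystander: wooden hand stamp, 26 by 50 mm, 67 mm high, right of the runway, nearer the gate; origin at its underside.
- wipes_tub: Bystander: white tub of wipes, 90 mm diameter, 150 mm high, far left; origin at its underside.
- pen_pot: Bystander: ceramic pen pot, 72 mm diameter, 90 mm high, pens to 150 mm, far left; origin at its underside.
- tip_jar: Bystander: clear lidded jar, 72 mm diameter, 95 mm high, far right; origin at its underside.

How it is judged (in metres and radians):
On the way, in this order (a step that is already met when the one before it is completed fails the run):
1. the fingers are pushing the bar up, outboard of its drop frame, short of the balance point (value of joint gate between 0.2 and 0.68 rad and contact force between the fingers and gate above 0.2 N and y of the grasp point in the frame of gate_pivot above 0.2 m).
2. the gate is up at its raised stop and no longer touched (value of joint gate above 1.35 rad and contact force between each of the arm, the fingers and gate below 0.1 N), for 0.2 s.
3. the tray has been pushed through to the far stop (value of joint gate above 1.35 rad and x of tray in the frame of runway above 0.003 m), for 0.2 s.
At the end, for the whole second after the job is handed in: Gate at rest above 1.35 rad, untouched; tray flat, at rest within about 13 mm of the far stop (origin beyond runway x = +3 mm); chestpiece, dish, paperweight and bottle upright (0.2 rad) on the tray floor; each bystander within 20 mm of its start (all of step 3 and velocity of joint gate below 0.05 rad/s and linear speed of tray below 0.01 m/s and height (world z) of tray below 0.01 m and angle between tray's own z axis and vertical below 0.05 rad and angle between each of chestpiece, ear_tip_dish, paperweight, pill_bottle's own z axis and vertical below 0.2 rad and z of each of chestpiece, ear_tip_dish, paperweight, pill_bottle in the frame of tray below 0.014 m and linear speed of each of chestpiece, ear_tip_dish, paperweight, pill_bottle below 0.03 m/s and distance of each of desk_bell, ink_pad, stamp, wipes_tub, pen_pot, tip_jar from where it was at the start of the episode below 0.02 m).
It fails at once if the tray is lifted or tipped (height (world z) of tray above 0.016 m or angle between tray's own z axis and vertical above 0.12 rad).
It fails at once if a thing on the tray is lifted off its floor, tipped or touched by the robot (z of any of chestpiece, ear_tip_dish, paperweight, pill_bottle in the frame of tray above 0.025 m or angle between any of chestpiece, ear_tip_dish, paperweight, pill_bottle's own z axis and vertical above 0.4 rad or contact force between any of the arm, the fingers and chestpiece above 0.5 N or contact force between any of the arm, the fingers and ear_tip_dish above 0.5 N or contact force between any of the arm, the fingers and paperweight above 0.5 N or contact force between any of the arm, the fingers and pill_bottle above 0.5 N).
It fails at once if the fingers reach into the tray, straddle one of its walls, or take the gate bar between them ((x of the grasp point in the frame of tray between -0.089 and 0.089 m and y of the grasp point in the frame of tray between -0.099 and 0.099 m and z of the grasp point in the frame of tray below 0.055 m) or (x of the grasp point in the frame of gate_pivot between -0.01 and 0.01 m and y of the grasp point in the frame of gate_pivot between 0 and 0.335 m and z of the grasp point in the frame of gate_pivot between -0.007 and 0.01 m)).
It fails at once if the counterweight is touched (contact force between any of the fingers, the arm and gate_c7 above 0.5 N).
It fails at once if a bystander is lifted, tipped or moved by more than 20 mm (distance of any of desk_bell, ink_pad, stamp, wipes_tub, pen_pot, tip_jar from where it was at the start of the episode above 0.02 m or angle between any of desk_bell, ink_pad, stamp, wipes_tub, pen_pot, tip_jar's own z axis and vertical above 0.3 rad).
It also fails if it takes over 58 s, if anything falls off the work surface, if the arm or the gripper's body presses on something with over 40 N, if the wrist force passes 120 N, or if a joint passes its speed limit or range.

### The arm

A 6-joint arm with a two-finger parallel gripper is mounted at the origin on the work surface. World frame = base frame: x ahead of the robot, y to its left, z up, the work surface at z = 0. Lengths are in m, angles in degrees, forces in N, time in s.
With the tool pointing down it reaches from about 0.4 to 0.825 m from the base axis. Payload 7 kg.
Tool frame: the origin (TCP) lies midway between the tips of the shut fingers; the grasp point (between the pads) lies 19 mm behind it; z points along the fingers, y is the direction in which the jaws open and shut (so a half turn about z gives the same grasp; the last joint's range is limited). The gripper opens to 88 mm and grips with 3 to 60 N. Pads are 19 mm wide; open, the fingers measure 130 mm over their backs; the gripper's body (78 mm by 193 mm) begins 47 mm behind the grasp point.
Start: joints at [-55.972, 20.546, 0.682, 0, -70.136, -16.507], TCP at [0.203, -0.644, 0.227] pointing down, gripper open.
Joint ranges: [-176.03, 176.03], [-82.01, 121.73], [-58.28, 71.71], [-173.87, 95.51], [-174.79, -0.11], [-173.66, 173.66]. Speed limits (degrees/s): [136.94, 136.94, 172.46, 180, 180, 180].

### API

Orientations are given as [roll, pitch, yaw] about the fixed x, y, z axes, in that order (R = Rz(yaw) Ry(pitch) Rx(roll)).
In Python, from plant import sensors, viewer, r gives the robot as it stands. The module is installed in compiled form; this text tells all that it offers.
- The arm moves only by the shell command python3 -m handwheel 'ROWS' [OPENING] [FORCE]. ROWS is JSON, one flat list of numbers, 6 for each row, row after row: the shift along the world's x, y, z in cm, then the turn, a rotation vector about the world's x, y, z in rad. In form: [tx, ty, tz, wx, wy, wz, tx, ty, tz, wx, wy, wz, ...]. A call has 1 to 8 rows; each row is the pose to reach, as a shift and turn from the pose measured when the call began; what a row does not reach only later rows make up. A row lasts 1/10 s, in which the tool goes at most 50 mm and 8.59 degrees, less where a joint would pass 70% of its speed; a pose out of reach is approached as far as the arm can. A call with a gripper value outside its range is refused whole. OPENING is the closure in counts, from 0 (fully open) to 255 (shut), set as the call begins (- or left out, the last holds). The fingers move at their own pace and stop on an object; FORCE is the grip in N (left out, the last holds). Time passes only in rows, so rows that repeat a pose let the fingers close. It gives the time, the measured TCP pose, the force and the opening at its end, in the units of the state.
- sensors.get_state(): the state, without advancing time (a new reading comes with each control period).
- viewer.capture(name): name is "scene" or "top" or "wrist"; returns a dict with "img" (384x512x3 uint8, red, green, blue), "camera_matrix" (3x3 intrinsics, pixels), "camera_from_world" (4x4, takes a point from world to camera coordinates); the wrist camera has in their place "mount" (4x4, takes a point from camera to tool coordinates, whose origin is the TCP and whose axes are the flange's). Camera axes: x right, y down, z forward; pixel columns grow to the right and rows downward; lengths in m; the calibration is good to about 2 mm. A picture is of the moment at which its call begins: read the wrist's pose just before it. There is no depth.
- r.close_job(): hands the job in, once; it reports no verdict.
The state is a dict: "time_s": time; "joints": joint angles; "qd": joint speeds; "joint_torque": joint torques, N m; "tcp_pos": TCP position; "eef_rot": TCP orientation; "contact_force": force on the tool from outside, world axes, zero at the start; "moment": the same for the moment, N m; "gripper_width": finger opening in m.
Only numpy, scipy, OpenCV 4.12 (cv2) and the standard library are available. Lean on these libraries where they do the work, as an engineer would, in place of code of your own. Each camera call takes 0.05 s, during which the arm holds its last target.

## Working session

There is one attempt and no reset: what is moved stays moved. The work goes in short steps, Python scripts to look and compute and a shell command to move; the robot and the scene stay as the last step left them, time stands still between calls to the robot, and variables do not carry over. Pictures are saved under pics/ and viewed, and the job is handed in when it is done.

```bash
mkdir -p pics; python3 - <<'E'
from plant import sensors, viewer, r
import cv2,numpy as np
s=sensors.get_state()
for k in ("time_s","joints","tcp_pos","eef_rot","contact_force","gripper_width"): print(k,s[k])
for n in ("scene","top"):
    c=viewer.capture(n); cv2.imwrite(f"pics/{n}0.png",cv2.resize(c["img"][:,:,::-1],(800,600),interpolation=cv2.INTER_CUBIC))
    np.savez(f"{n}0.npz",img=c["img"],K=c["camera_matrix"],T=c["camera_from_world"])
    print(n,c["camera_matrix"],c["camera_from_world"])
E
```

```text
time_s 0.0
joints [-5.59728140e+01  2.05903322e+01  6.33367174e-01 -2.12953798e-02
 -7.01345890e+01 -1.65067720e+01]
tcp_pos [ 0.20303822 -0.64322576  0.22562834]
eef_rot [ 1.79906531e+02 -6.82186556e-03 -1.62486833e+02]
contact_force [-0.62492033 -0.73684841 -0.16471571]
gripper_width 0.08762909839781481
scene [[393.01358479   0.         253.2874805 ]
 [  0.         393.01358479 196.49928436]
 [  0.           0.           1.        ]] [[ 0.74337171  0.66879651 -0.01047525 -0.39086048]
 [ 0.47301883 -0.53670735 -0.69871196 -0.19902993]
 [-0.47291826  0.51444772 -0.7153264   1.56056436]
 [ 0.          0.          0.          1.        ]]
top [[480.36891516   0.         252.89445456]
 [  0.         480.36891516 186.61749379]
 [  0.           0.           1.        ]] [[-0.02204287 -0.99973807 -0.00615689 -0.0166284 ]
 [-0.98238037  0.02280254 -0.18549626  0.55269012]
 [ 0.18558807  0.00195954 -0.98262568  1.3804457 ]
 [ 0.          0.          0.          1.        ]]
```

View pics/scene0.png

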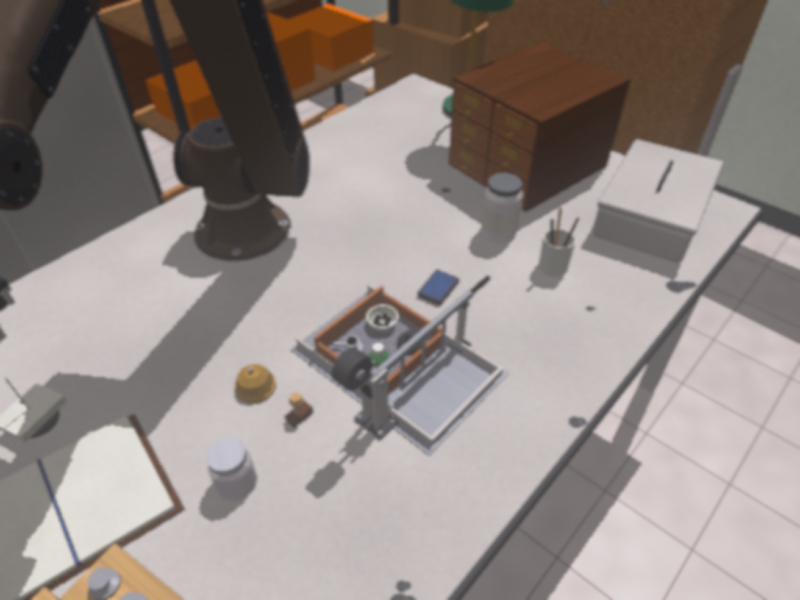

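View pics/top0.png

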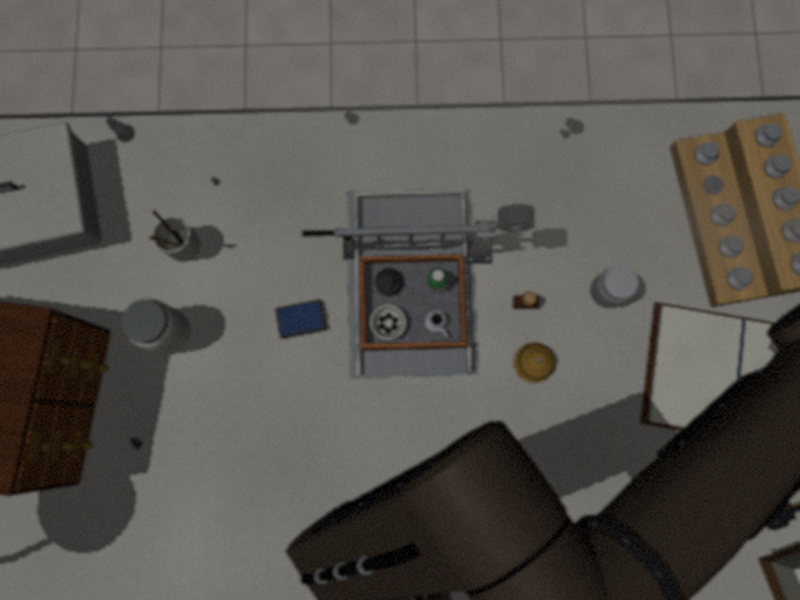

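```bash
python3 - <<'E'
import cv2,numpy as np
a=np.load("top0.npz")["img"][:,:,::-1]; b=np.load("scene0.npz")["img"][:,:,::-1]
def crop(im,x,y,w,h,s,n):
    c=cv2.resize(im[y:y+h,x:x+w],None,fx=s,fy=s,interpolation=cv2.INTER_CUBIC); c=cv2.convertScaleAbs(c,alpha=1.4); cv2.imwrite(n,c)
crop(a,170,110,200,150,4,"pics/topc.png")
crop(b,140,160,200,150,4,"pics/scenec.png")
E
```

```text
(no output)
```

View pics/topc.png

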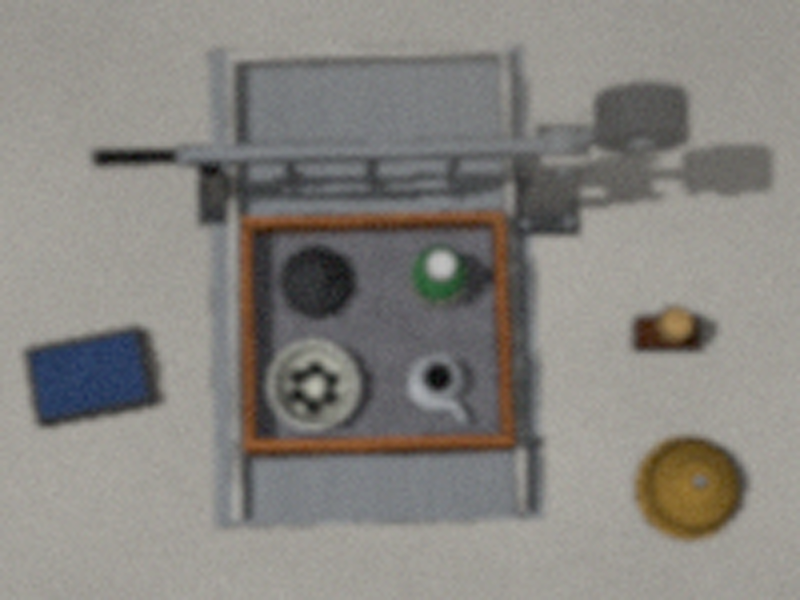

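View pics/scenec.png

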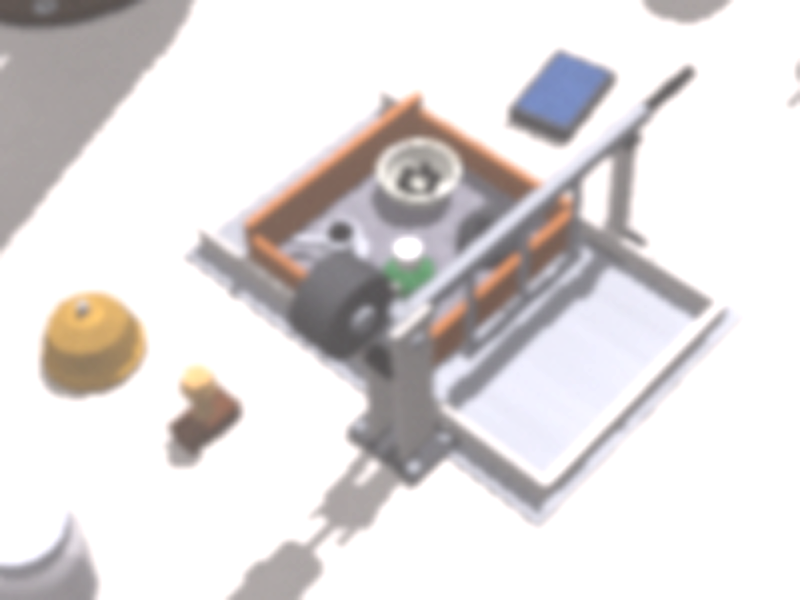

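```bash
cat > h.py <<'E'
import numpy as np,cv2
from scipy.optimize import least_squares
C={n:np.load(n+"0.npz") for n in("top","scene")}
def proj(n,P):
    P=np.atleast_2d(P); T=C[n]["T"];K=C[n]["K"]; q=P@T[:3,:3].T+T[:3,3]; q=q@K.T; return q[:,:2]/q[:,2:]
def ray(n,uv,z):
    T=C[n]["T"];K=C[n]["K"]; d=T[:3,:3].T@np.linalg.inv(K)@[uv[0],uv[1],1]; o=-T[:3,:3].T@T[:3,3]; return o+d*(z-o[2])/d[2]
def W(p,P):
    c,s=np.cos(p[2]),np.sin(p[2]); P=np.atleast_2d(P); return np.c_[p[0]+c*P[:,0]-s*P[:,1],p[1]+s*P[:,0]+c*P[:,1],P[:,2]]
def invW(p,P):
    P=np.array(P); c,s=np.cos(p[2]),np.sin(p[2]); d=P[:2]-p[:2]; return np.r_[c*d[0]+s*d[1],-s*d[0]+c*d[1],P[2]]
tc=lambda u,v:(170+(u-1.5)/4,110+(v-1.5)/4)
sc=lambda u,v:(140+(u-1.5)/4,160+(v-1.5)/4)
E
cat > fit.py <<'E'
from h import *
ob=[("top",tc(94,157),(0,.2,.135)),("top",tc(178,154),(0,.135,.135)),
("top",tc(240,62),(.106,.1035,.028)),("top",tc(502,58),(.106,-.1035,.028)),
("top",tc(244,520),(-.254,.1035,.015)),("top",tc(519,514),(-.254,-.1035,.015)),
("scene",sc(691,72),(0,.2,.135)),("scene",sc(650,105),(0,.135,.135))]
f=lambda p:np.concatenate([(proj(n,W(p,P))[0]-uv) for n,uv,P in ob])
s=least_squares(f,[.65,0,0],loss="soft_l1"); p=s.x; print(p,np.degrees(p[2])); print(f(p).reshape(-1,2).round(2))
np.save("rw.npy",p)
# tray near wall top outer corners z=.059
for uv in [(246,452),(515,450)]: 
    w=ray("top",tc(*uv),.059); print("tray near corner",w,invW(p,w))
for n,uv,z in [("bell",(690,488),.03),("stamp",(678,325),.067),("ink",(92,375),.016),("chest",(437,380),.035),]:
    w=ray("top",tc(*uv),z); print(n,w,invW(p,w))
for n,P in dict(push=(0,.17,.129),tip=(0,.2,.135)).items(): print(n,W(p,P))
E
python3 fit.py
```

```text
[ 6.50597207e-01 -6.07254231e-02  4.30607433e-04] 0.024671988521234877
[[-0.25 -0.24]
 [ 1.55 -0.02]
 [-1.27 -1.15]
 [-0.19 -1.71]
 [-0.46  0.83]
 [-0.14  0.74]
 [-0.06 -0.46]
 [-2.45  2.23]]
tray near corner [0.44510229 0.03688549 0.059     ] [-0.20545287  0.09769939  0.059     ]
tray near corner [ 0.44209836 -0.15972654  0.059     ] [-0.20854145 -0.09891133  0.059     ]
bell [ 0.41405887 -0.29113239  0.03      ] [-0.23663753 -0.23030509  0.03      ]
stamp [ 0.53065359 -0.28237555  0.067     ] [-0.12003905 -0.22159846  0.067     ]
ink [0.51134202 0.15521192 0.016     ] [-0.13916219  0.21599729  0.016     ]
chest [ 0.49865387 -0.10565808  0.035     ] [-0.15196268 -0.04486723  0.035     ]
push [[0.650524   0.10927456 0.129     ]]
tip [[0.65051109 0.13927456 0.135     ]]
```

```bash
python3 -m handwheel '[0,1,5,0,0,0, 2,4,9,0,0,0, 4,8,12,0,0,0, 7,12,15,0,0,0, 10,16,15,0,0,0, 12,20,15,0,0,0, 15,24,15,0,0,0, 17,28,15,0,0,0]' 255 20
python3 - <<'E'
import numpy as np
for t in (0,.1,.2,.3,.4,.5,.6,.7,.8,.85,.9):
    r=.30;d=.006+.010*np.cos(t)+.015*np.sin(t)
    y=-.135+r*np.cos(t)+d*np.sin(t);z=.135+r*np.sin(t)-d*np.cos(t)
    print(t,round(y-.061,3),round(z-.009,3))
E
```

```text
time_s: 0.9
tcp_pos: [0.3724, -0.3643, 0.3754]
eef_rot: [179.9, -0.0, -162.5]
contact_force: [1.4, -1.0, -0.6]
gripper_width: 0.0291
0 0.104 0.11
0.1 0.104 0.139
0.2 0.102 0.167
0.3 0.097 0.196
0.4 0.089 0.223
0.5 0.078 0.251
0.6 0.064 0.277
0.7 0.048 0.301
0.8 0.03 0.325
0.85 0.02 0.336
0.9 0.009 0.346
```

```bash
python3 -m handwheel '[1,5,0,0,0,-0.05, 2,10,0,0,0,-0.1, 3,15,0,0,0,-0.15, 4,20,0,0,0,-0.2, 5,25,0,0,0,-0.25, 6,30,0,0,0,-0.3, 6,35,0,0,0,-0.307, 6,40,0,0,0,-0.307]'
python3 -m handwheel '[0,2,0,0,0,0, 1,4,0,0,0,0, 2,6,0,0,0,0, 2,7,0,0,0,0, 2,7,0,0,0,0]'
```

```text
time_s: 1.7
tcp_pos: [0.4318, 0.0299, 0.3753]
eef_rot: [179.9, -0.0, 179.9]
contact_force: [1.7, -0.4, 0.3]
gripper_width: 0.0005
time_s: 2.2
tcp_pos: [0.4524, 0.1005, 0.3745]
eef_rot: [179.9, -0.1, 179.9]
contact_force: [0.2, 0.4, 0.9]
gripper_width: 0.0004
```

```bash
python3 -m handwheel '[2,0.5,-1,0,-0.14,0, 4,1,-2,0,-0.28,0, 6,1,-3,0,-0.42,0, 8,1,-4,0,-0.56,0, 10,1,-5,0,-0.7,0, 11,1,-6,0,-0.84,0, 11,1,-7,0,-0.98,0, 11,1,-8,0,-1.1,0]'
python3 - <<'E'
from plant import sensors, viewer
import cv2
s=sensors.get_state(); print(s["joints"],s["tcp_pos"])
for n in ("scene","wrist"):
    c=viewer.capture(n); cv2.imwrite(f"pics/{n}1.png",cv2.resize(c["img"][:,:,::-1],(800,600),interpolation=cv2.INTER_CUBIC))
E
```

```text
time_s: 3.0
tcp_pos: [0.5547, 0.0714, 0.3728]
eef_rot: [179.6, 48.8, -176.2]
contact_force: [0.7, -0.3, 0.2]
gripper_width: 0.0007
[  23.4691883   -20.30878648  -58.13022064   70.9514453   -15.05801996
 -173.53411223] [0.55474791 0.07140502 0.37275656]
```

View pics/scene1.png

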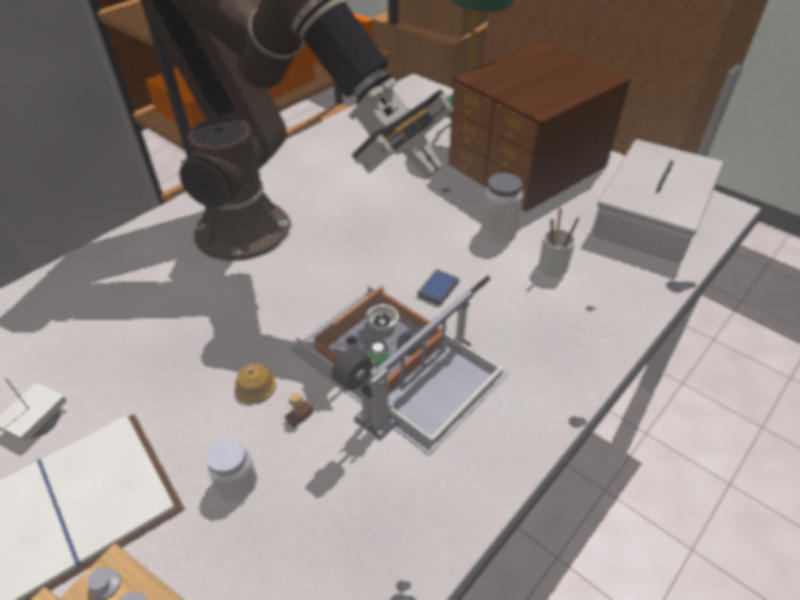

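View pics/wrist1.png

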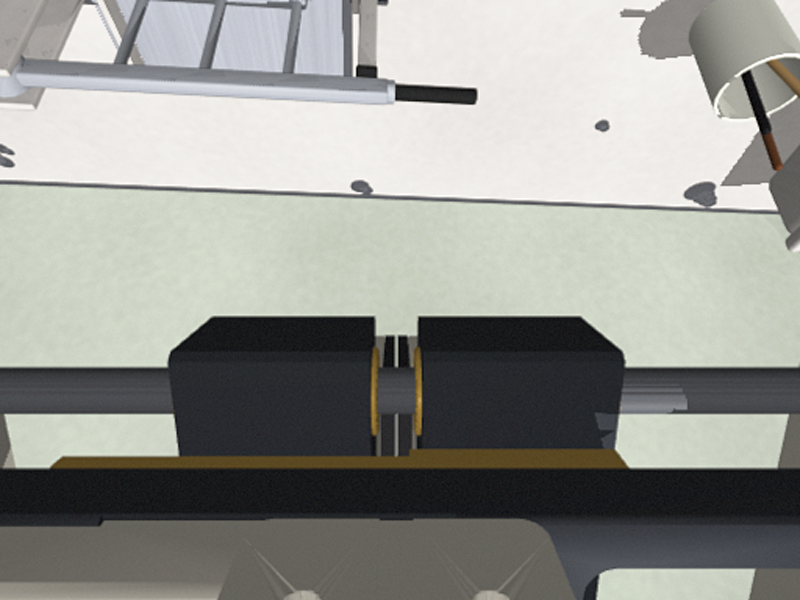

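```bash
python3 -m handwheel '[0.5,0.5,-1,0,0.07,-0.03, 1,1,-2,0,0.14,-0.06, 1.5,2,-4,0,0.15,-0.06, 2,3,-7,0,0.15,-0.06, 2.5,3,-11,0,0.15,-0.06, 3,3,-14,0,0.15,-0.06, 3,3,-17,0,0.15,-0.06, 3,3,-18,0,0.15,-0.06]'
python3 -c "
from plant import sensors
print(sensors.get_state()['joints'].round(1))"
```

```text
time_s: 3.9
tcp_pos: [0.5837, 0.0824, 0.2403]
eef_rot: [178.7, 35.5, -179.2]
contact_force: [-0.5, -0.4, 0.7]
gripper_width: 0.0008
[  23.4   -6.3  -57.1   65.6  -12.8 -173.6]
```

```bash
python3 -m handwheel '[-2,0,3,0,0.14,0, -4,0,6,0,0.28,0, -6,0,8,0,0.42,0, -8,0,10,0,0.5,0, -9,0,11,0,0.56,0, -9,0,11,0,0.6,0, -9,0,11,0,0.62,0, -9,0,11,0,0.62,0]'
python3 -c "
from plant import sensors
print(sensors.get_state()['joints'].round(1))"
```

```text
time_s: 4.7
tcp_pos: [0.495, 0.0838, 0.3499]
eef_rot: [178.2, -0.3, -179.3]
contact_force: [-0.2, -0.5, -0.8]
gripper_width: 0.0007
[  30.7    0.6   -7.7   -1.7  -81.  -119.8]
```

```bash
python3 -m handwheel '[0,0,0,0,0,0.14, 0,0,0,0,0,0.28, 0,0,0,0,0,0.42, 0,0,0,0,0,0.56, 0,0,0,0,0,0.70, 0,0,0,0,0,0.84, 0,0,0,0,0,0.98, 0,0,0,0,0,1.12]'
python3 -m handwheel '[0,0,0,0,0,0.14, 0,0,0,0,0,0.28, 0,0,0,0,0,0.42, 0,0,0,0,0,0.56, 0,0,0,0,0,0.70, 0,0,0,0,0,0.84, 0,0,0,0,0,0.98, 0,0,0,0,0,1.12]'
python3 -m handwheel '[0,0,0,0,0,0.14, 0,0,0,0,0,0.28, 0,0,0,0,0,0.42, 0,0,0,0,0,0.56, 0,0,0,0,0,0.70, 0,0,0,0,0,0.84, 0,0,0,0,0,0.89]'
python3 -c "
from plant import sensors
print(sensors.get_state()['joints'].round(1))"
```

```text
time_s: 5.5
tcp_pos: [0.4941, 0.0839, 0.35]
eef_rot: [178.2, -0.2, -114.8]
contact_force: [0.6, 0.1, 0.3]
gripper_width: 0.0003
time_s: 6.3
tcp_pos: [0.4933, 0.0841, 0.3501]
eef_rot: [178.2, -0.2, -50.3]
contact_force: [-0.3, 0.2, 0.2]
gripper_width: 0.0005
time_s: 7.0
tcp_pos: [0.4923, 0.0842, 0.3502]
eef_rot: [178.3, -0.3, 1.0]
contact_force: [0.0, -0.3, -0.2]
gripper_width: 0.0003
[ 33.6   0.3  -9.3   1.6 -81.1  57.2]
```

```bash
python3 -m handwheel '[3,0.5,-1,0,-0.1,-0.017, 6,1,-2,0,-0.2,-0.017, 9,1.5,-3,0,-0.3,-0.017, 11,2,-4,0,-0.4,-0.017, 12,2,-5,0,-0.5,-0.017, 12,2,-6,0,-0.55,-0.017, 12,2,-7,0,-0.6,-0.017, 12,2,-8,0,-0.62,-0.017]'
python3 -c "
from plant import sensors
print(sensors.get_state()['joints'].round(1))"
```

```text
time_s: 7.8
tcp_pos: [0.6096, 0.1052, 0.2687]
eef_rot: [178.0, -35.8, 0.3]
contact_force: [2.5, -0.4, 1.4]
gripper_width: 0.0003
[ 31.5  -4.2 -50.6  57.7 -23.2   8.1]
```

```bash
python3 -m handwheel '[0,0,-3,0,0,0, 0,0,-6,0,0,0, 0,0,-9,0,0,0, 0,0,-12,0,0,0, 0,0,-15,0,0,0, 0,0,-17,0,0,0, 0,0,-18,0,0,0, 0,0,-18,0,0,0]'
python3 - <<'E'
from plant import sensors, viewer
import cv2
s=sensors.get_state(); print(s["joints"],s["tcp_pos"],s["eef_rot"])
for n in ("scene","wrist"):
    c=viewer.capture(n); cv2.imwrite(f"pics/{n}2.png",cv2.resize(c["img"][:,:,::-1],(800,600),interpolation=cv2.INTER_CUBIC))
E
```

```text
time_s: 8.6
tcp_pos: [0.5971, 0.1207, 0.1589]
eef_rot: [176.4, -31.4, 0.2]
contact_force: [0.5, 0.4, 0.2]
gripper_width: 0.0003
[ 17.27820655   3.5762353  -58.2354461   95.47322277 -12.33072637
 -20.44650032] [0.5971291  0.12073228 0.15891806] [176.41473763 -31.44790109   0.2135911 ]
```

View pics/scene2.png

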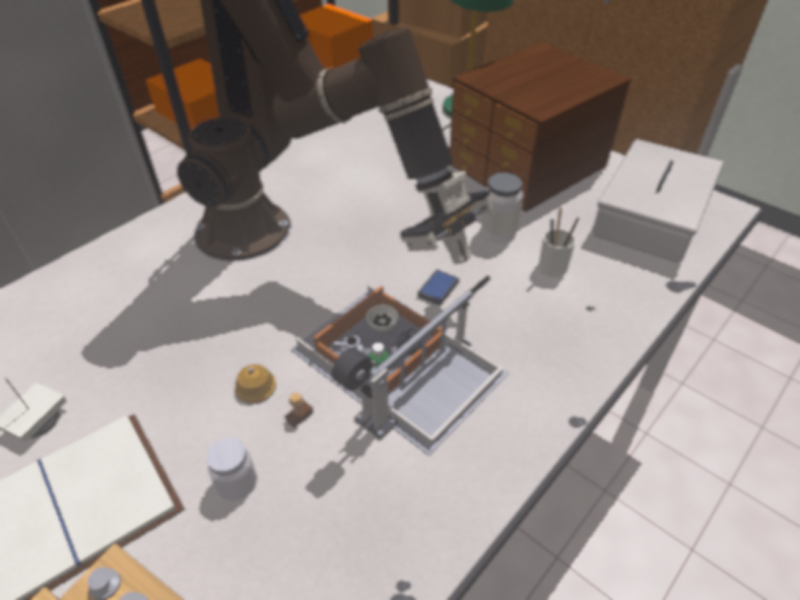

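View pics/wrist2.png

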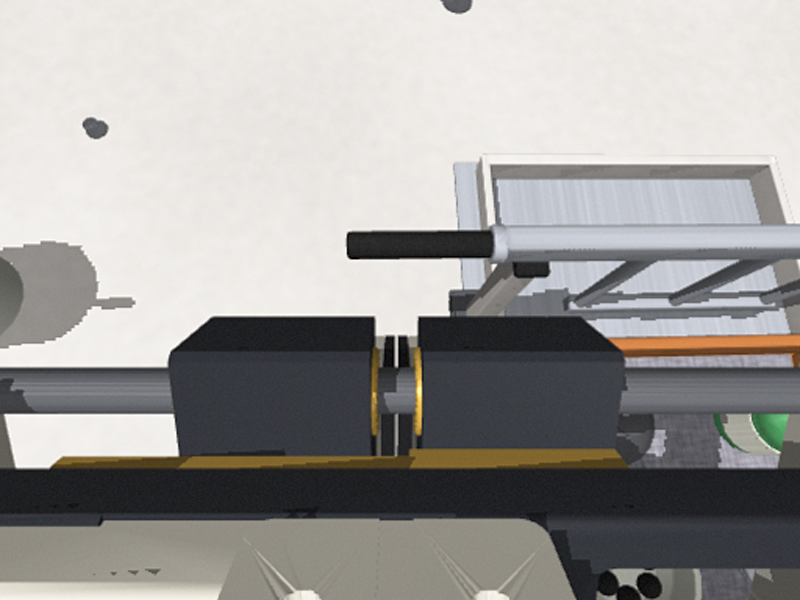

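```bash
cat > kin.py <<'E'
import numpy as np
from scipy.optimize import least_squares
from scipy.spatial.transform import Rotation as R
D=[([-55.973,20.59,.633,-.02,-70.135,-16.507],[.2030,-.6432,.2256],[179.9,0,-162.49]),
([23.469,-20.309,-58.13,70.951,-15.058,-173.534],[.55475,.0714,.37276],[179.6,48.8,-176.2]),
([23.4,-6.3,-57.1,65.6,-12.8,-173.6],[.5837,.0824,.2403],[178.7,35.5,-179.2]),
([30.7,.6,-7.7,-1.7,-81.,-119.8],[.495,.0838,.3499],[178.2,-.3,-179.3]),
([33.6,.3,-9.3,1.6,-81.1,57.2],[.4923,.0842,.3502],[178.3,-.3,1.]),
([31.5,-4.2,-50.6,57.7,-23.2,8.1],[.6096,.1052,.2687],[178.,-35.8,.3]),
([17.278,3.576,-58.235,95.473,-12.331,-20.4465],[.59713,.12073,.15892],[176.41,-31.448,.214])]
def fk(q,p):
    h,a1,L2,a3,L3,Lt,lat,o=p; q=np.radians(q)
    A=R.from_euler('z',q[0]); 
    B=A*R.from_euler('y',q[1])
    C=B*R.from_euler('y',-q[2])
    Dm=C*R.from_euler('x',S[0]*q[3]); E=Dm*R.from_euler('y',-q[4]); F=E*R.from_euler('x',S[1]*q[5])
    pos=A.apply([a1,lat,h])+B.apply([0,0,L2])+C.apply([L3,0,a3])+E.apply([Lt,0,0])
    # tool z = F x-axis ; tool x?
    T=F*R.from_euler('x',o)*R.from_matrix(np.array([[0,0,1],[0,1,0],[-1,0,0]]))
    return pos,T
def res(p):
    out=[]
    for q,x,e in D:
        P,T=fk(q,p); out+=list((P-x)*10); out+=list((R.from_euler('xyz',e,degrees=True).inv()*T).as_rotvec())
    return np.array(out)
best=None
for S in [(1,1),(1,-1),(-1,1),(-1,-1)]:
    for o in (0,1.57,3.14,-1.57):
        s=least_squares(res,[.3,0,.4,0,.35,.3,-.19,o])
        if best is None or s.cost<best[0]: best=(s.cost,S,s.x)
c,S,p=best
if __name__=="__main__": print(c,S,p.round(4)); print(res(p).reshape(-1,6).round(3))
lo=np.array([-176,-82,-58.2,-173.8,-174.7,-.2]); lo[5]=-173.6
hi=np.array([176,121.7,71.7,95.4,-.2,173.6])
def ik(x,Rt,q0):
    f=lambda q:np.r_[(fk(q,p)[0]-x)*10,(Rt.inv()*fk(q,p)[1]).as_rotvec()]
    s=least_squares(f,np.clip(q0,lo+.1,hi-.1),bounds=(lo,hi)); return s.x,np.linalg.norm(s.fun)
E
python3 kin.py
```

```text
1.871060764447001 (-1, -1) [ 0.0266  0.3159  0.364   0.1541  0.1329  0.1763 -0.1432 -1.5704]
[[ 2.600e-01  4.830e-01  6.500e-01  0.000e+00  0.000e+00  0.000e+00]
 [-8.700e-02 -3.760e-01 -8.070e-01 -1.000e-03  1.000e-03  0.000e+00]
 [ 1.550e-01 -1.790e-01 -9.000e-03 -1.000e-03 -1.000e-03 -1.000e-03]
 [-1.550e-01  4.030e-01 -2.200e-02 -0.000e+00 -1.000e-03  1.000e-03]
 [-1.690e-01  5.390e-01 -6.000e-02 -0.000e+00 -1.000e-03 -1.000e-03]
 [-1.180e-01  2.430e-01 -1.190e-01 -1.000e-03 -0.000e+00 -0.000e+00]
 [ 5.020e-01 -1.086e+00  3.660e-01  0.000e+00  0.000e+00  0.000e+00]]
```

```bash
python3 - <<'E'
s=open('kin.py').read()
s=s.replace("h,a1,L2,a3,L3,Lt,lat,o=p;","h,a1,L2,a3,L3,Lt,lat,o,b,ey,ez=p;")
s=s.replace("B.apply([0,0,L2])","B.apply([b,0,L2])").replace("E.apply([Lt,0,0])","E.apply([Lt,ey,ez])").replace("-.19,o]","-.05,o,0,-.1,0]")
open('kin.py','w').write(s)
E
python3 kin.py
```

```text
3.4754886525615206e-05 (-1, -1) [ 1.9950e-01  0.0000e+00  6.0260e-01 -9.0000e-04  4.6460e-01  3.7880e-01
  5.0000e-04 -1.5704e+00 -6.0000e-04 -1.9240e-01 -5.0000e-04]
[[-0.001 -0.    -0.001  0.     0.     0.   ]
 [ 0.001 -0.003  0.    -0.001  0.001  0.   ]
 [-0.002  0.003  0.    -0.001 -0.001 -0.001]
 [ 0.003  0.001 -0.001 -0.    -0.001  0.001]
 [-0.003 -0.001  0.002 -0.    -0.001 -0.001]
 [ 0.001  0.001 -0.003 -0.001 -0.    -0.   ]
 [ 0.    -0.     0.002  0.     0.     0.   ]]
```

```bash
cat > srch.py <<'E'
from kin import *
rng=np.random.default_rng(0)
def tool(tilt,az,flip):  # tool down tilted so z points toward azimuth az
    b=R.from_euler('xyz',[180,0,0 if flip else 180],degrees=True)
    ax=np.array([np.sin(np.radians(az)),-np.cos(np.radians(az)),0])
    return R.from_rotvec(ax*np.radians(tilt))*R.from_euler('z',az,degrees=True)*b
if __name__=="__main__":
  for tilt in (25,35,45,60):
    for az in (-90,-60,-30,0,30,60,90):
      for flip in (0,1):
        Rt=tool(tilt,az,flip); sols=[]
        for P in ([.65,.106,.085],[.65,.03,.32]):
          found={}
          for k in range(14):
            q,e=ik(np.array(P),Rt,rng.uniform([-90,-40,-58,-170,-170,-170],[90,90,60,95,-5,170]))
            if e<1e-3 and np.all(q-lo>3) and np.all(hi-q>3): found[tuple((q/20).round())]=q
          sols.append(found)
        if all(sols): print(tilt,az,flip,[[v.round().astype(int).tolist() for v in f.values()] for f in sols])
E
time timeout 550 python3 srch.py
```

```text
25 -90 0 [[[37, 31, -16, 23, -61, 129]], [[32, 19, -2, 21, -83, 143]]]
25 -90 1 [[[37, 31, -16, 23, -61, -51]], [[32, 19, -2, 21, -83, -37]]]
25 -60 0 [[[37, 24, -32, 37, -44, 143]], [[33, 11, -15, 27, -68, 165]]]
25 -60 1 [[[37, 24, -32, 37, -44, -37]], [[33, 11, -15, 27, -68, -15]]]
25 -30 1 [[[30, 18, -46, 61, -25, -26]], [[31, 4, -24, 28, -53, 14]]]
25 30 0 [[[25, 16, -30, -7, -19, -79]], [[16, 3, -11, -7, -52, -73]]]
25 30 1 [[[25, 16, -30, -7, -19, 101]], [[16, 3, -11, -7, -52, 107]]]
25 60 0 [[[14, 21, -14, -27, -41, -25]], [[7, 10, 2, -21, -68, -32]]]
25 60 1 [[[14, 21, -14, -27, -41, 155]], [[7, 10, 2, -21, -68, 148]]]
25 90 0 [[[10, 27, -2, -29, -59, 5]], [[4, 18, 14, -25, -85, -2]]]
35 -90 0 [[[40, 35, -16, 29, -66, 122]], [[35, 21, -5, 28, -85, 137]]]
35 -90 1 [[[40, 35, -16, 29, -66, -58]], [[35, 21, -5, 28, -85, -43]]]
35 -60 0 [[[40, 26, -37, 51, -47, 128]], [[37, 11, -23, 38, -66, 154]]]
35 -60 1 [[[40, 26, -37, 51, -47, -52]], [[37, 11, -23, 38, -66, -26]]]
35 30 0 [[[22, 15, -30, -25, -11, -59]], [[14, 0, -16, -14, -41, -66]]]
35 30 1 [[[22, 15, -30, -25, -11, 121]]
[... 800 characters left out ...]
]]
60 -90 0 [[[45, 46, -14, 38, -83, 111]], [[40, 30, -12, 42, -95, 125]]]
60 -90 1 [[[45, 46, -14, 38, -83, -69]], [[40, 30, -12, 42, -95, -55]]]
60 -60 0 [[[45, 35, -43, 69, -64, 103]], [[42, 15, -38, 63, -73, 128]]]
60 -60 1 [[[45, 35, -43, 69, -64, -77]], [[42, 15, -38, 63, -73, -52]]]
60 30 0 [[[-17, 23, -30, -105, -41, 47]], [[-6, -2, -18, -61, -36, -14]]]
60 30 1 [[[-17, 23, -30, -105, -41, -133]], [[-6, -2, -18, -61, -36, 166]]]
60 60 0 [[[-15, 29, -13, -75, -60, 34]], [[-18, 13, -1, -62, -73, 7]]]
60 90 0 [[[-11, 39, 6, -59, -82, 34]], [[-16, 27, 19, -57, -100, 16]]]
60 90 1 [[[-11, 39, 6, -59, -82, -146]], [[-16, 27, 19, -57, -100, -164]]]
real	3m32.530s
user	3m30.677s
sys	0m0.124s
```

```bash
cat > path.py <<'E'
from srch import *
def ori(tilt,az,flip):
    t,a=np.radians(tilt),np.radians(az)
    z=np.array([np.sin(t)*np.cos(a),np.sin(t)*np.sin(a),-np.cos(t)])
    y=np.cross(z,[1,0,0]); y/=np.linalg.norm(y)
    if flip: y=-y
    return R.from_matrix(np.c_[np.cross(y,z),y,z])
def tcp(th,Rt,r=.305,s=.025,extra=0,x0=.650,y0=-.061):
    z=Rt.as_matrix()[:,2]; n=np.array([np.cos(th),np.sin(th)])
    b=np.array([x0,y0-.135+r*np.cos(th),.135+r*np.sin(th)]); bar=np.array([0,np.cos(th),np.sin(th)])
    m=np.cross(z,bar); m/=np.linalg.norm(m); m=m*-np.sign(m[2]) if abs(m[2])>1e-6 else m
    y=Rt.as_matrix()[:,1]; x=Rt.as_matrix()[:,0]
    d=.006+.0095*abs(m@x)+.018*abs(m@y)+extra
    return b+d*m+s*z
if __name__=="__main__":
  for az in (10,20,30):
    for tilt in (25,30,35,40,45):
      for flip in (0,1):
        Rt=ori(tilt,az,flip); b=None
        for k in range(8):
            q,e=ik(tcp(.4,Rt),Rt,rng.uniform([-30,-10,-40,-100,-80,-170],[40,40,10,60,-5,170]))
            if e<1e-3 and (b is None or min((q-lo).min(),(hi-q).min())>b[0]): b=(min((q-lo).min(),(hi-q).min()),q)
        if b is None: continue
        out=[]
        for seq in ((.3,.15,0,-.06),(.55,.7,.85)):
            q=b[1]
            for th in seq:
                q,e=ik(tcp(th,Rt),Rt,q); out.append((min((q-lo).min(),(hi-q).min()),e,q))
        print(az,tilt,flip,"margin %.1f err %.4f"%(min(o[0] for o in out),max(o[1] for o in out)),out[3][2].round(),out[-1][2].round(),Rt.as_euler('xyz',degrees=True).round(1))
E
python3 path.py
```

```text
10 25 0 margin 1.2 err 0.0268 [ 14.  14. -52.  78.  -1.  -3.] [ 22.  -0. -18.   7. -47.  64.] [-174.9  -24.5   -2.1]
10 25 1 margin 0.0 err 0.0272 [  19.   14.  -51.   65.   -3. -174.] [  22.   -0.  -18.    7.  -47. -116.] [174.9  24.5 177.9]
10 30 0 margin 0.1 err 0.1075 [ 24.  14. -48.  42.  -4.  24.] [ 22.  -2. -24.  10. -40.  60.] [-173.4  -29.3   -3.2]
10 30 1 margin 0.0 err 0.1075 [  24.   14.  -48.   42.   -4. -156.] [  22.   -2.  -24.   10.  -40. -120.] [173.4  29.3 176.8]
10 35 0 margin 0.1 err 0.1630 [ 26.  15. -41.   6.  -1.  59.] [ 23.  -4. -30.  14. -31.  55.] [-171.6  -34.1   -4.7]
10 35 1 margin 0.0 err 0.1630 [  26.   15.  -41.    6.   -1. -121.] [  23.   -4.  -30.   14.  -31. -125.] [171.6  34.1 175.3]
20 25 0 margin 8.6 err 0.0000 [ 28.  15. -42.  22.  -9.  40.] [ 18.   1. -14.  -1. -50.  70.] [-170.1  -23.1   -3.9]
20 25 1 margin 8.6 err 0.0000 [  28.   15.  -42.   22.   -9. -140.] [  18.    1.  -14.   -1.  -50. -110.] [170.1  23.1 176.1]
20 30 0 margin 2.4 err 0.0440 [ 26.  15. -44.  19.  -3.  42.] [ 18.  -1. -18.  -1. -43.  69.] [-167.4  -27.4   -5.9]
20 30 1 mar
[... 850 characters left out ...]
 35 0 margin 9.6 err 0.0000 [ 24.  15. -31. -22. -10.  82.] [ 13.  -1. -15. -14. -44.  80.] [-158.   -28.   -10.7]
30 35 1 margin 9.6 err 0.0000 [ 24.  15. -31. -22. -10. -98.] [  13.   -1.  -15.  -14.  -44. -100.] [158.   28.  169.3]
30 40 0 margin 10.6 err 0.0000 [ 18.  15. -27. -41. -11. 103.] [ 11.  -2. -16. -19. -39.  83.] [-153.2  -30.9  -14.5]
30 40 1 margin 10.6 err 0.0000 [ 18.  15. -27. -41. -11. -77.] [ 11.  -2. -16. -19. -39. -97.] [153.2  30.9 165.5]
30 45 0 margin 13.1 err 0.0000 [ 10.  15. -24. -63. -16. 127.] [  9.  -3. -17. -26. -36.  88.] [-147.7  -33.2  -19.1]
30 45 1 margin 13.1 err 0.0000 [ 10.  15. -24. -63. -16. -53.] [  9.  -3. -17. -26. -36. -92.] [147.7  33.2 160.9]
```

```bash
python3 -m handwheel '[0,0,4,0,0,0, 0,-1,8,0,0,0, 0,-1.5,11,0,0,0, -2,-2,13,0,0.14,0, -4,-3,15,0,0.28,0, -6,-4,17,0,0.42,0, -8,-4,18,0,0.5,0, -9,-4,19,0,0.5,0]'
python3 - <<'E'
from plant import sensors
from path import *
s=sensors.get_state(); print(s['joints'].round(1),s['tcp_pos'],s['eef_rot'])
Rt=ori(30,30,0); R0=R.from_euler('xyz',s['eef_rot'],degrees=True)
print("rotvec",(Rt*R0.inv()).as_rotvec().round(3))
for th,ex in ((0,.025),(0,.01),(0,0),(.1,0),(.2,0),(.3,0),(.4,0),(.5,0),(.6,0),(.7,0),(.8,0),(.9,0)): print(th,ex,tcp(th,Rt,s=.015,extra=ex).round(4))
E
```

```text
time_s: 9.5
tcp_pos: [0.5045, 0.0823, 0.3542]
eef_rot: [176.8, -3.5, 0.4]
contact_force: [1.5, 0.2, 0.6]
gripper_width: 0.0007
[ 34.9  -0.5 -11.    4.7 -78.4  54.5] [0.50449855 0.08232031 0.35424499] [176.83624053  -3.49017937   0.42128422]
rotvec [ 0.333 -0.385 -0.048]
0 0.025 [0.6183 0.1128 0.1029]
0 0.01 [0.6318 0.1128 0.1096]
0 0 [0.6407 0.1128 0.1141]
0.1 0 [0.6413 0.112  0.1451]
0.2 0 [0.642  0.1081 0.1757]
0.3 0 [0.6424 0.1011 0.2057]
0.4 0 [0.6417 0.0915 0.2342]
0.5 0 [0.6411 0.0791 0.2616]
0.6 0 [0.6405 0.0641 0.2875]
0.7 0 [0.6399 0.0466 0.3118]
0.8 0 [0.6394 0.027  0.3342]
0.9 0 [0.6389 0.0055 0.3545]
```

```bash
python3 -m handwheel '[2,0.5,-3,0.08,-0.1,-0.01, 4,1,-6,0.16,-0.2,-0.024, 6,2,-9,0.24,-0.3,-0.036, 8,3,-12,0.333,-0.385,-0.048, 9,3,-15,0.333,-0.385,-0.048, 9.5,3,-18,0.333,-0.385,-0.048, 9.5,3,-18,0.333,-0.385,-0.048]'
python3 -c "
from plant import sensors
print(sensors.get_state()['joints'].round(1))"
```

```text
time_s: 10.2
tcp_pos: [0.5974, 0.1113, 0.17]
eef_rot: [-162.4, -24.2, -7.6]
contact_force: [-0.6, 0.6, -0.5]
gripper_width: 0.0007
[ 28.4   3.7 -35.7  -2.4 -21.   59.9]
```

Works well. Down to just behind the bar's end, then look.

```bash
python3 -m handwheel '[0,0,-2,0,0,0, 0.2,0.1,-4,0,0,0, 0.4,0.2,-6,0,0,0, 0.7,0.2,-7,0,0,0, 0.7,0.2,-7,0,0,0]'
python3 - <<'E'
from plant import sensors, viewer
import cv2
s=sensors.get_state(); print(s["joints"].round(1))
for n in ("scene","wrist","top"):
    c=viewer.capture(n); im=c["img"][:,:,::-1]
    if n=="scene": im=im[110:310,190:456]
    if n=="top": im=im[90:240,150:350]
    cv2.imwrite(f"pics/{n}3.png",cv2.resize(im,(800,600),interpolation=cv2.INTER_CUBIC))
E
```

```text
time_s: 10.7
tcp_pos: [0.6046, 0.1136, 0.0999]
eef_rot: [-162.5, -24.2, -7.5]
contact_force: [0.5, -0.5, 0.4]
gripper_width: 0.0005
[ 28.1  10.5 -38.5  -5.2 -11.5  63. ]
```

View pics/scene3.png

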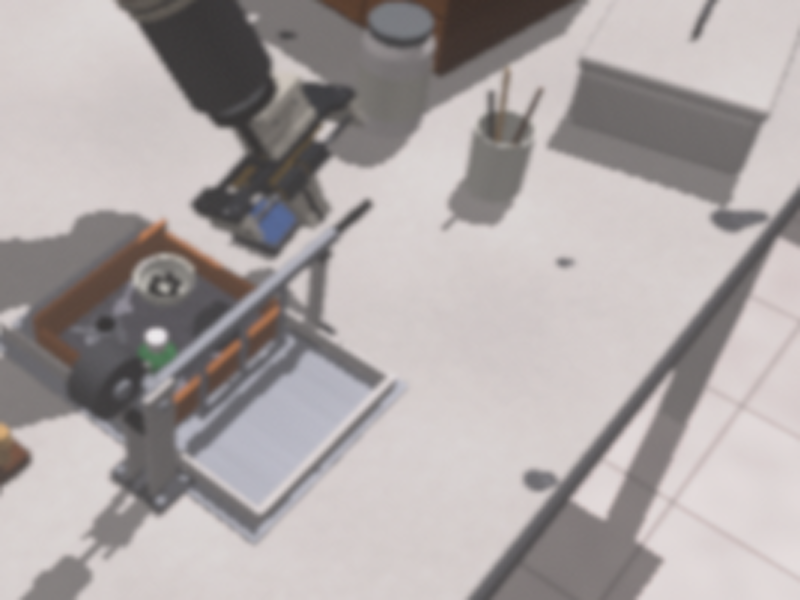

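View pics/wrist3.png

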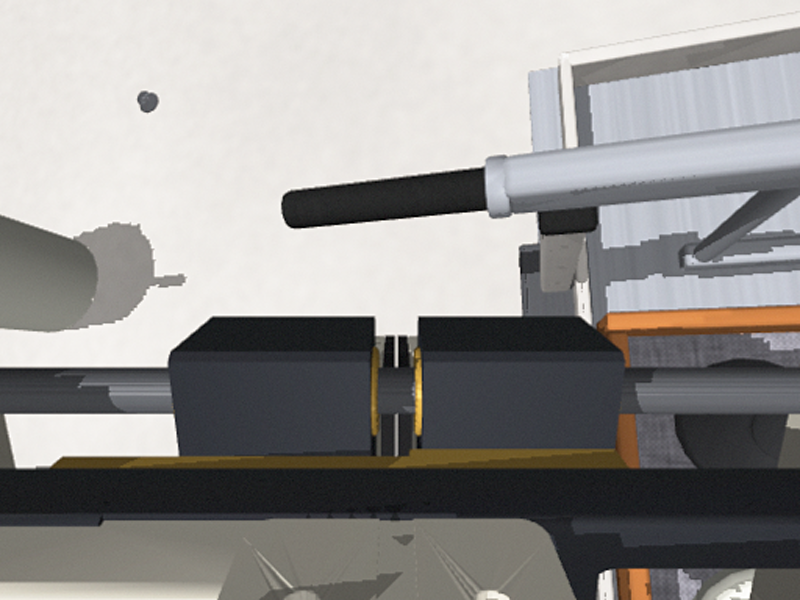

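View pics/top3.png

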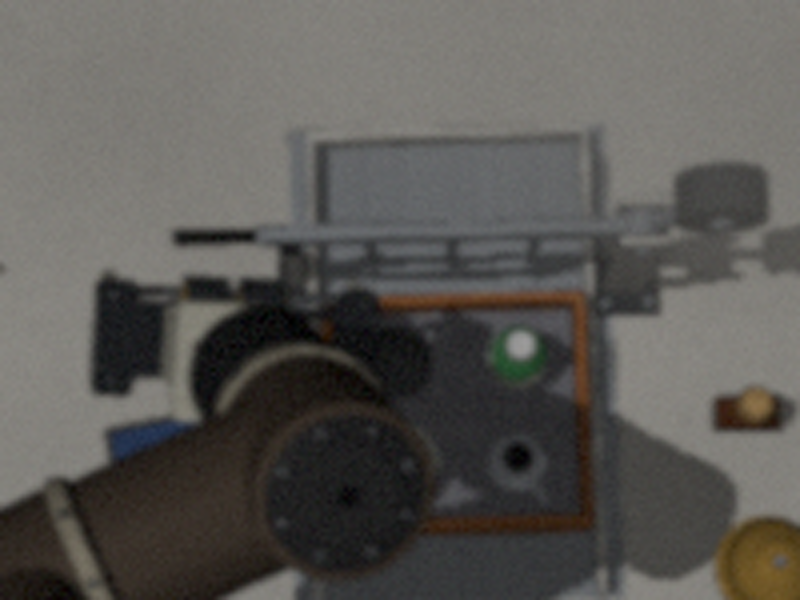

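```bash
python3 - <<'E'
from plant import sensors, viewer
import numpy as np
c=viewer.capture("wrist"); M=c["mount"];K=c["camera_matrix"]; print(M.round(3)); Ti=np.linalg.inv(M)
def pr(P): q=K@(Ti@np.r_[P,1])[:3]; return (q[:2]/q[2]*1.5625).round()
for P in ([0,0,0],[.0095,0,0],[-.0095,0,0],[0,.021,0],[.0095,.021,0],[0,-.021,0],[0,0,-.019],[0.0095,0.021,-.04]): print(P,pr(P))
from scipy.spatial.transform import Rotation as R
s=sensors.get_state(); Rt=R.from_euler('xyz',s['eef_rot'],degrees=True)
for w in ([.65,.139,.135],[.65,.074,.135],[.65,.109,.129]):
    t=Rt.inv().apply(np.array(w)-s['tcp_pos']); print(w,t.round(4),pr(t))
E
```

```text
[[ 0.001 -0.969 -0.246  0.066]
 [ 1.     0.001 -0.001  0.   ]
 [ 0.001 -0.246  0.969 -0.158]
 [ 0.     0.     0.     1.   ]]
[0, 0, 0] [396. 361.]
[0.0095, 0, 0] [396. 335.]
[-0.0095, 0, 0] [396. 387.]
[0, 0.021, 0] [457. 361.]
[0.0095, 0.021, 0] [458. 335.]
[0, -0.021, 0] [335. 361.]
[0, 0, -0.019] [396. 385.]
[0.0095, 0.021, -0.04] [476. 387.]
[0.65, 0.139, 0.135] [ 0.0513 -0.0337 -0.0035] [288. 212.]
[0.65, 0.074, 0.135] [ 0.0592  0.0288 -0.0197] [500. 189.]
[0.65, 0.109, 0.129] [ 0.0525 -0.0032 -0.0058] [386. 209.]
```

```bash
python3 - <<'E'
from plant import viewer
import numpy as np
c=viewer.capture("wrist"); M=c["mount"];K=c["camera_matrix"]; Ti=np.linalg.inv(M)
def pr(P): q=K@(Ti@np.r_[P,1])[:3]; return (q[:2]/q[2]*1.5625).round()
for P in ([.039,.0965,-.066],[.011,.021,-.019],[.011,.04,-.03],[.0135,.03,-.045],[.0135,.03,-.066]): print(P,pr(P))
E
python3 -m handwheel '[1,0,0.2,0,0,0, 2,0,0.5,0,0,0, 2.8,0,0.8,0,0,0, 3.2,0,0.9,0,0,0, 3.2,0,0.9,0,0,0]'
```

```text
[0.039, 0.0965, -0.066] [891. 307.]
[0.011, 0.021, -0.019] [466. 352.]
[0.011, 0.04, -0.03] [539. 366.]
[0.0135, 0.03, -0.045] [516. 381.]
[0.0135, 0.03, -0.066] [540. 424.]
time_s: 11.45
tcp_pos: [0.6375, 0.1136, 0.1108]
eef_rot: [-162.3, -24.3, -7.6]
contact_force: [-0.6, -0.3, -0.5]
gripper_width: 0.0003
```

```bash
python3 -m handwheel '[0.4,0,0.7,0,0,0, 0.5,0,1.4,0,0,0, 0.5,-0.1,2.2,0,0,0, 0.5,-0.1,3,0,0,0, 0.5,-0.2,3.8,0,0,0, 0.5,-0.3,4.6,0,0,0, 0.5,-0.4,5.4,0,0,0, 0.5,-0.4,5.4,0,0,0]'
python3 - <<'E'
from plant import sensors, viewer
import cv2
for n in ("scene","wrist"):
    c=viewer.capture(n); im=c["img"][:,:,::-1]
    if n=="scene": im=im[110:310,190:456]
    cv2.imwrite(f"pics/{n}4.png",cv2.resize(im,(800,600),interpolation=cv2.INTER_CUBIC))
E
```

```text
time_s: 12.25
tcp_pos: [0.6398, 0.1091, 0.1642]
eef_rot: [-162.4, -24.1, -7.6]
contact_force: [-7.3, 3.0, -0.1]
gripper_width: 0.0006
```

View pics/scene4.png

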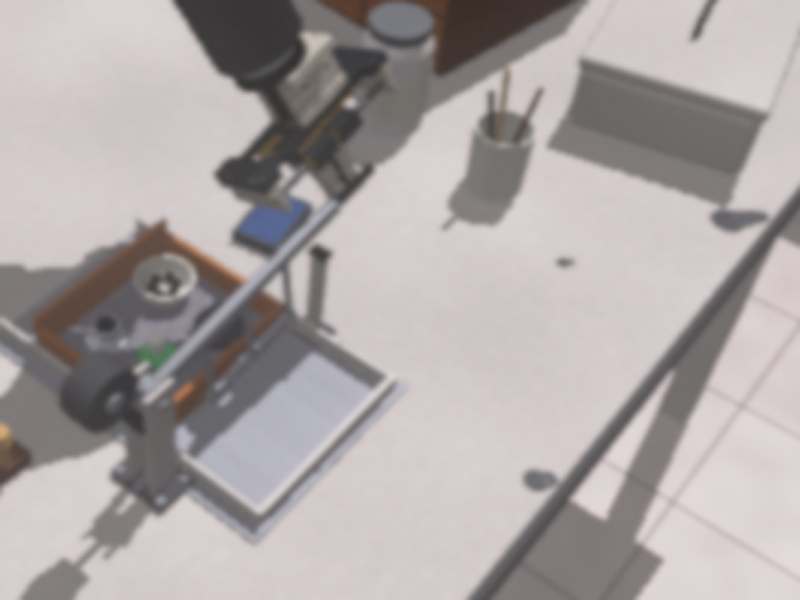

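View pics/wrist4.png

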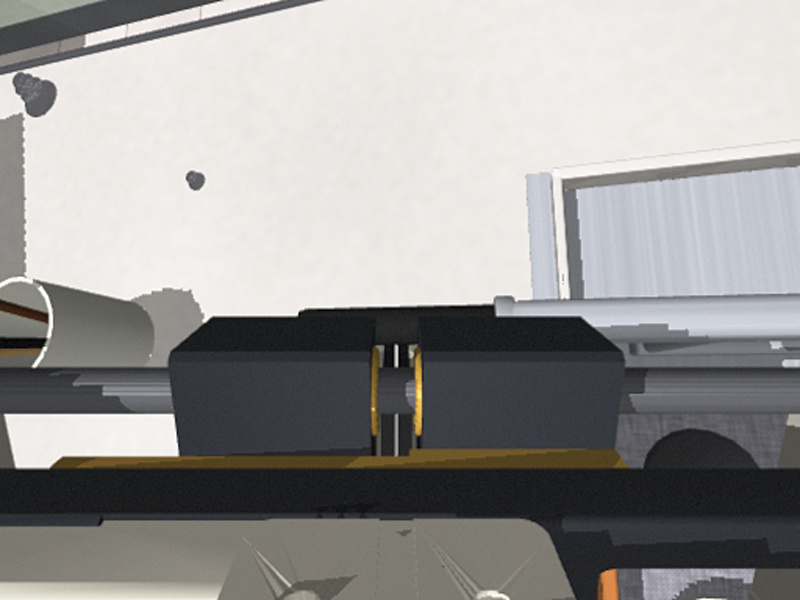

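```bash
python3 -m handwheel '[0,-0.3,1.4,0,0,0, 0,-0.5,2.8,0,0,0, 0,-0.8,4.1,0,0,0, 0,-1.2,5.5,0,0,0, 0,-1.7,7,0,0,0, 0,-2.3,8.4,0,0,0, 0,-3,9.7,0,0,0, 0,-3,9.7,0,0,0]'
python3 - <<'E'
from plant import sensors, viewer
import cv2
for n in ("scene","wrist"):
    c=viewer.capture(n); im=c["img"][:,:,::-1]
    if n=="scene": im=im[80:310,170:476]
    cv2.imwrite(f"pics/{n}5.png",cv2.resize(im,(800,600),interpolation=cv2.INTER_CUBIC))
E
```

```text
time_s: 13.15
tcp_pos: [0.6383, 0.0785, 0.2617]
eef_rot: [-162.4, -24.0, -7.6]
contact_force: [-6.8, 2.7, 0.3]
gripper_width: 0.0005
```

View pics/scene5.png

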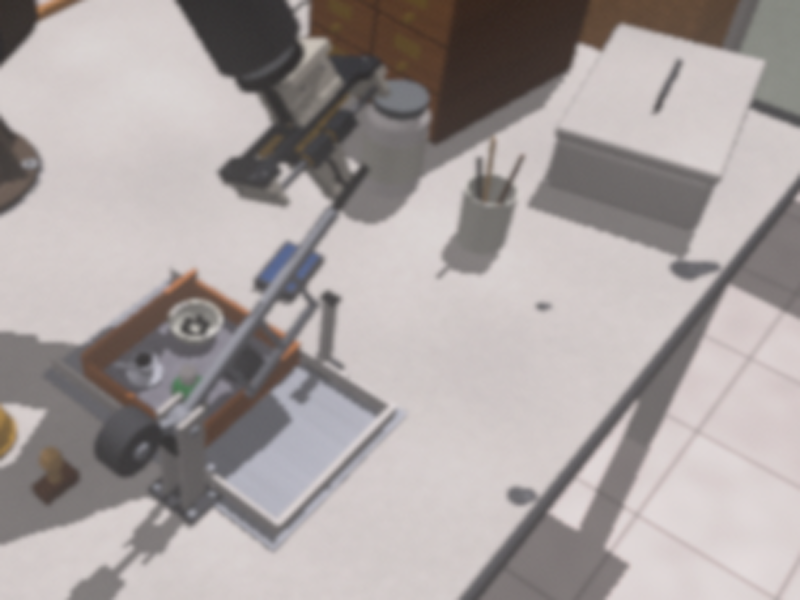

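View pics/wrist5.png

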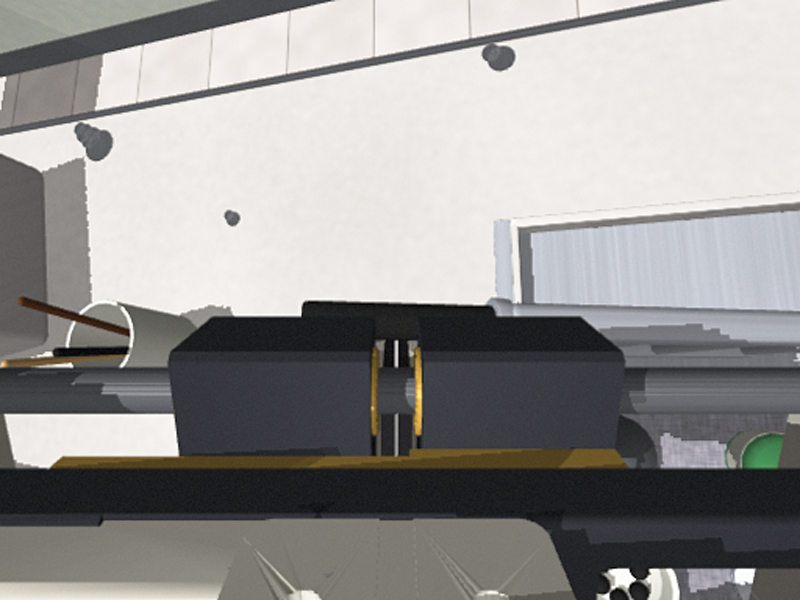

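```bash
python3 -m handwheel '[0,-0.7,1.3,0,0,0, 0,-1.5,2.6,0,0,0, 0,-2.3,3.8,0,0,0, 0,-3.2,5,0,0,0, 0,-4.1,6.2,0,0,0, 0,-5.1,7.3,0,0,0, 0,-6,8.2,0,0,0, 0,-6,8.2,0,0,0]'
python3 - <<'E'
from plant import sensors, viewer
import cv2
for n in ("scene",):
    c=viewer.capture(n); im=c["img"][:,:,::-1]
    if n=="scene": im=im[80:310,170:476]
    cv2.imwrite(f"pics/{n}6.png",cv2.resize(im,(800,600),interpolation=cv2.INTER_CUBIC))
E
```

```text
time_s: 14.05
tcp_pos: [0.637, 0.0178, 0.3435]
eef_rot: [-162.5, -23.9, -7.6]
contact_force: [-7.2, 1.4, 1.6]
gripper_width: 0.0005
```

View pics/scene6.png

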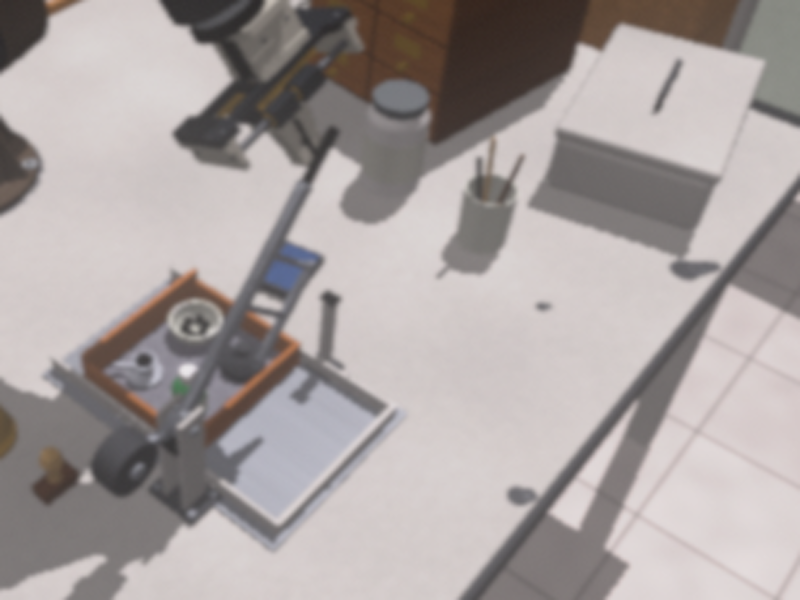

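```bash
python3 -m handwheel '[0,-1,0.9,0,0,0, 0,-2,1.8,0,0,0, 0,-2,1.8,0,0,0, -1.5,-1.8,1.8,0,0,0, -4,-1.5,1.8,0,0,0, -7,-1.5,1.8,0,0,0, -10,-1.5,1.8,0,0,0, -10,-1.5,1.8,0,0,0]'
python3 - <<'E'
from plant import sensors, viewer
import cv2
for n in ("scene",):
    c=viewer.capture(n); im=c["img"][:,:,::-1]
    if n=="scene": im=im[80:310,170:476]
    cv2.imwrite(f"pics/{n}7.png",cv2.resize(im,(800,600),interpolation=cv2.INTER_CUBIC))
E
```

```text
time_s: 14.9
tcp_pos: [0.5338, 0.0032, 0.3622]
eef_rot: [-162.3, -24.0, -7.6]
contact_force: [0.2, 0.4, 1.5]
gripper_width: 0.0007
```

View pics/scene7.png

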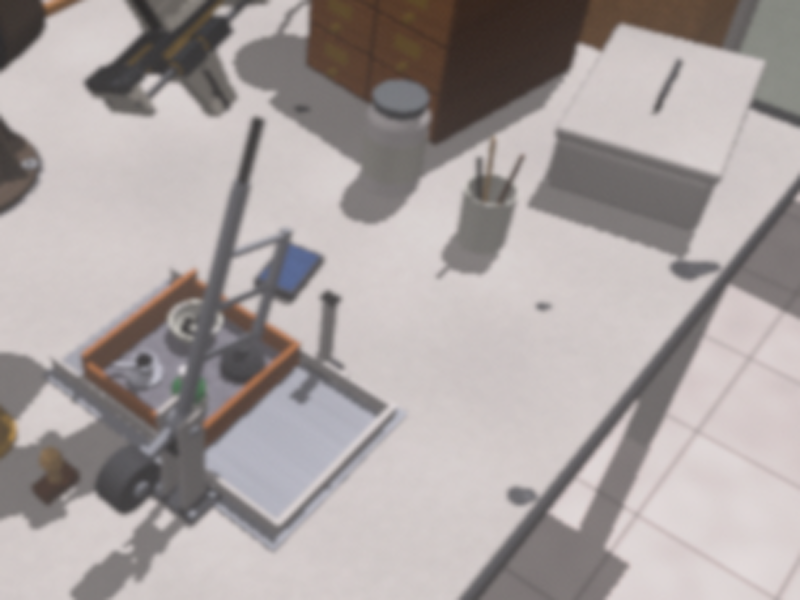

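```bash
python3 - <<'E'
from plant import sensors
from kin import *
s=sensors.get_state(); R0=R.from_euler('xyz',s['eef_rot'],degrees=True)
Rt=R.from_euler('xyz',[180,0,0],degrees=True); print(s['joints'].round(1),(Rt*R0.inv()).as_rotvec().round(3))
for x,z in ((.45,.3),(.42,.2),(.415,.1),(.415,.02),(.45,.02),(.5,.02),(.575,.02)):
    for pit in (0,-8):
        q,e=ik(np.array([x,-.061,z]),R.from_euler('xyz',[180,pit,0],degrees=True),s['joints']); print(x,z,pit,q.round(1),round(e,4))
E
```

```text
[ 15.8 -11.4 -19.8  -8.9 -53.2  73.9] [-0.275  0.436  0.065]
0.45 0.3 0 [ 17.3  -3.4 -18.5   0.  -74.9  72.7] 0.0
0.45 0.3 -8 [ 19.7  -9.  -25.    2.9 -66.5  69.3] 0.0
0.42 0.2 0 [ 18.6  -2.7 -31.2   0.  -61.5  71.4] 0.0
0.42 0.2 -8 [ 21.5  -8.5 -38.2   3.7 -52.9  66.5] 0.0
0.415 0.1 0 [ 18.9   3.7 -40.   -0.  -46.2  71.2] 0.0
0.415 0.1 -8 [ 21.8  -1.5 -48.1   5.  -36.   64.3] 0.0
0.415 0.02 0 [ 18.9  11.8 -45.4   0.  -32.9  71.2] 0.0
0.415 0.02 -8 [ 21.5   7.7 -55.5   8.7 -19.6  60.4] 0.0
0.45 0.02 0 [ 17.3  14.5 -41.1  -0.  -34.3  72.7] 0.0
0.45 0.02 -8 [ 19.5  10.7 -50.7   7.4 -21.2  63.8] 0.0
0.5 0.02 0 [ 15.4  18.3 -34.9  -0.  -36.7  74.6] 0.0
0.5 0.02 -8 [ 17.3  14.7 -44.    5.9 -23.7  67.5] 0.0
0.575 0.02 0 [ 13.3  23.8 -25.3  -0.  -40.8  76.7] 0.0
0.575 0.02 -8 [ 14.7  20.3 -34.1   4.3 -28.   71.7] 0.0
```

```bash
python3 -m handwheel '[-1.5,-0.8,-0.5,-0.07,0.11,0.016, -3,-1.6,-1,-0.14,0.22,0.033, -5,-2.5,-2,-0.2,0.33,0.05, -7,-3.5,-3,-0.275,0.436,0.065, -9,-4.5,-6,-0.275,0.436,0.065, -11,-5.5,-9,-0.275,0.436,0.065, -11.9,-6.4,-13,-0.275,0.436,0.065, -11.9,-6.4,-16,-0.275,0.436,0.065]' 100
python3 -m handwheel '[0,0,0,0,0,0, 0,0,0,0,0,0]'
python3 - <<'E'
from plant import sensors, viewer
import cv2
for n in ("scene","wrist"):
    c=viewer.capture(n); im=c["img"][:,:,::-1]
    if n=="scene": im=im[80:310,130:436]
    cv2.imwrite(f"pics/{n}8.png",cv2.resize(im,(800,600),interpolation=cv2.INTER_CUBIC))
E
```

```text
time_s: 15.75
tcp_pos: [0.4148, -0.0611, 0.2005]
eef_rot: [-180.0, 0.0, -0.0]
contact_force: [0.6, 0.2, -0.1]
gripper_width: 0.0522
time_s: 15.95
tcp_pos: [0.4152, -0.0612, 0.201]
eef_rot: [-180.0, 0.0, -0.0]
contact_force: [0.2, -0.5, 0.5]
gripper_width: 0.0532
```

View pics/scene8.png

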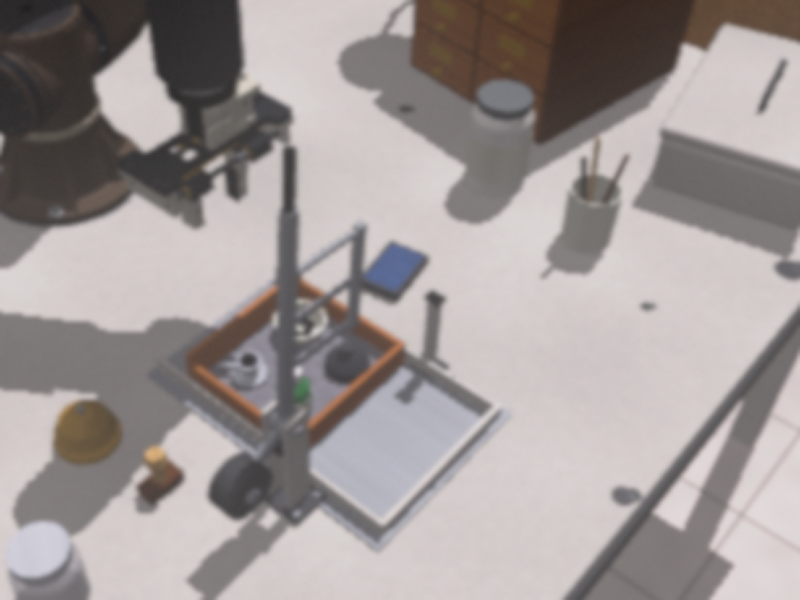

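View pics/wrist8.png

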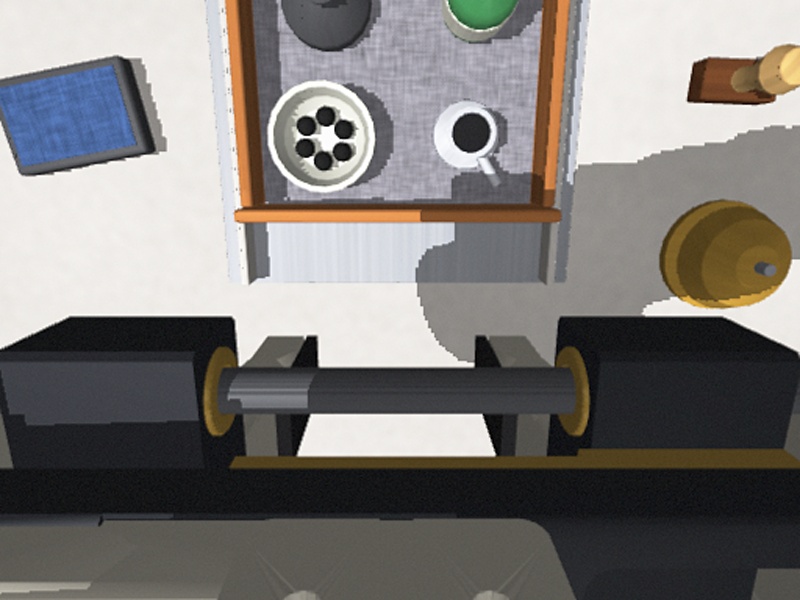

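```bash
python3 - <<'E'
from plant import sensors, viewer
from h import *
from scipy.spatial.transform import Rotation as R
s=sensors.get_state(); c=viewer.capture("wrist"); M=c["mount"];K=c["camera_matrix"]
Rt=R.from_euler('xyz',s['eef_rot'],degrees=True).as_matrix()
def gr(u,v,z):
    d=M[:3,:3]@np.linalg.inv(K)@[u/1.5625,v/1.5625,1]; d=Rt@d; o=Rt@M[:3,3]+s['tcp_pos']; return o+d*(z-o[2])/d[2]
for u,v,z in ((236,222,.059),(560,222,.059),(247,282,.004),(548,282,.004),(248,283,.03),(545,283,.03),(486,180,.03)): print(u,v,gr(u,v,z).round(4))
E
```

```text
236 222 [0.448  0.0369 0.059 ]
560 222 [ 0.4481 -0.1607  0.059 ]
247 282 [0.3973 0.0501 0.004 ]
548 282 [ 0.3975 -0.1736  0.004 ]
248 283 [0.4027 0.0414 0.03  ]
545 283 [ 0.4029 -0.1634  0.03  ]
486 180 [ 0.4722 -0.1196  0.03  ]
```

```bash
python3 -m handwheel '[0,0,-4,0,0,0, 0,0,-8,0,0,0, 0,0,-12,0,0,0, 0,0,-15,0,0,0, 0,0,-17,0,0,0, 0,0,-18,0,0,0, 0,0,-18.2,0,0,0, 0,0,-18.2,0,0,0]'
python3 -m handwheel '[0.6,0,0,0,0,0, 1.2,0,0,0,0,0, 1.7,0,0,0,0,0, 2.2,0,0,0,0,0, 2.7,0,0,0,0,0, 3.1,0,0,0,0,0, 3.5,0,0,0,0,0, 3.5,0,0,0,0,0]'
```

```text
time_s: 16.9
tcp_pos: [0.4173, -0.0604, 0.021]
eef_rot: [-179.9, -0.2, -0.0]
contact_force: [0.7, 0.2, -0.8]
gripper_width: 0.0537
time_s: 17.7
tcp_pos: [0.4492, -0.0615, 0.0202]
eef_rot: [-180.0, 0.1, -0.1]
contact_force: [-7.5, -0.7, 4.2]
gripper_width: 0.0531
```

```bash
python3 - <<'E'
from plant import sensors, viewer
import cv2
for n in ("scene","wrist"):
    c=viewer.capture(n); im=c["img"][:,:,::-1]
    if n=="scene": im=im[80:310,130:436]
    cv2.imwrite(f"pics/{n}9.png",cv2.resize(im,(800,600),interpolation=cv2.INTER_CUBIC))
E
```

View pics/scene9.png

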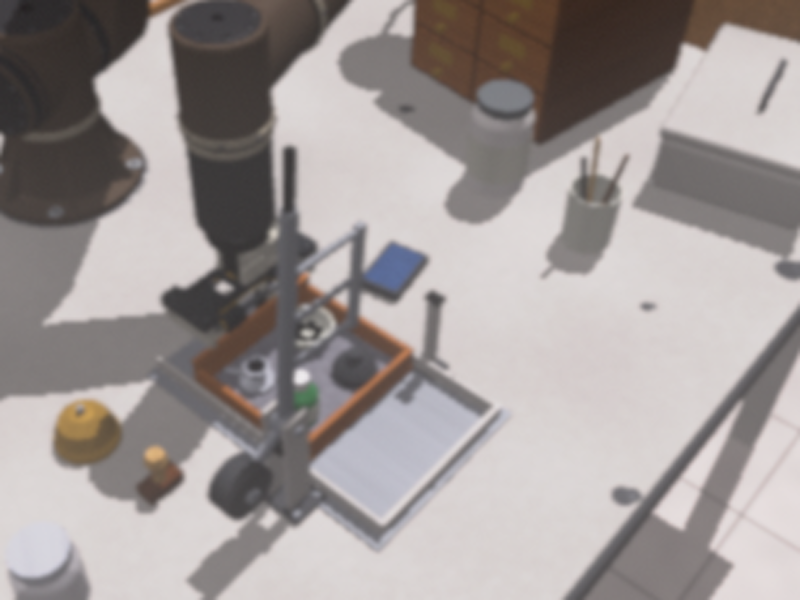

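View pics/wrist9.png

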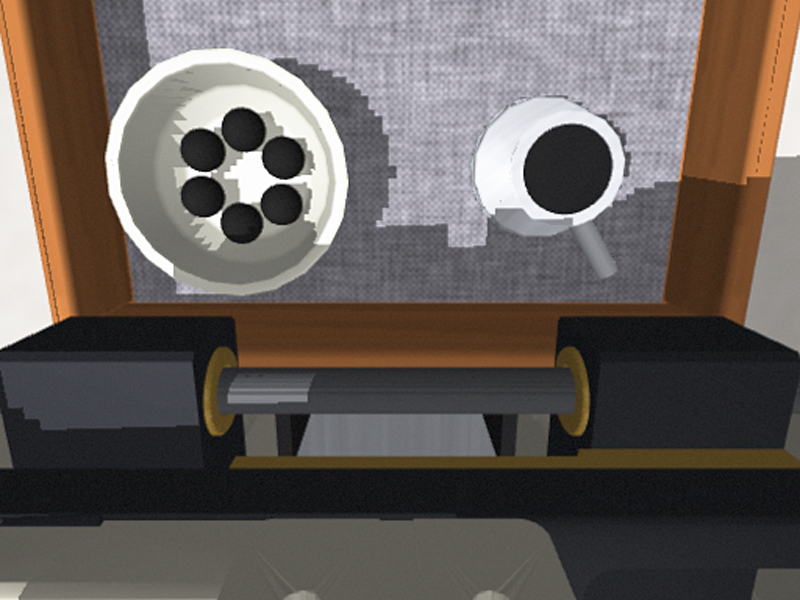

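```bash
python3 -m handwheel '[0.6,0,0,0,0,0, 1.3,0,0,0,0,0, 2,0,0,0,0,0, 2.7,0,0,0,0,0, 3.4,0,0,0,0,0, 4.1,0,0,0,0,0, 4.7,0,0,0,0,0, 5.2,0,0,0,0,0]'
python3 -m handwheel '[0.6,0,0,0,0,0, 1.3,0,0,0,0,0, 2,0,0,0,0,0, 2.7,0,0,0,0,0, 3.4,0,0,0,0,0, 4,0,0,0,0,0, 4.5,0,0,0,0,0, 4.8,0,0,0,0,0]'
```

```text
time_s: 18.6
tcp_pos: [0.4975, -0.0625, 0.0194]
eef_rot: [180.0, 0.6, -0.2]
contact_force: [-11.6, 0.6, 7.4]
gripper_width: 0.0531
time_s: 19.4
tcp_pos: [0.5421, -0.0634, 0.0186]
eef_rot: [179.9, 1.0, -0.3]
contact_force: [-11.7, 0.8, 7.5]
gripper_width: 0.0531
```

```bash
python3 -m handwheel '[0.5,0,0,0,0,0, 0.9,0,0,0,0,0, 1.3,0,0,0,0,0, 1.7,0,0,0,0,0, 2,0,0,0,0,0, 2.3,0,0,0,0,0, 2.5,0,0,0,0,0, 2.6,0,0,0,0,0]'
python3 - <<'E'
from plant import sensors, viewer
import cv2
for n in ("scene","wrist","top"):
    c=viewer.capture(n); im=c["img"][:,:,::-1]
    if n=="scene": im=im[80:310,130:436]
    if n=="top": im=im[90:240,150:350]
    cv2.imwrite(f"pics/{n}10.png",cv2.resize(im,(800,600),interpolation=cv2.INTER_CUBIC))
E
```

```text
time_s: 20.2
tcp_pos: [0.5639, -0.0643, 0.0179]
eef_rot: [179.9, 1.4, -0.3]
contact_force: [-14.6, 0.7, 11.2]
gripper_width: 0.0532
```

View pics/scene10.png

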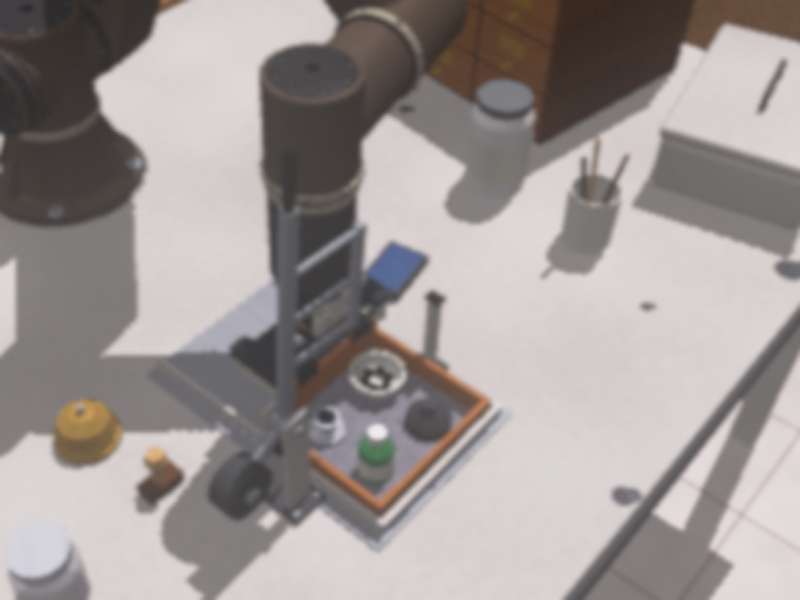

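View pics/top10.png

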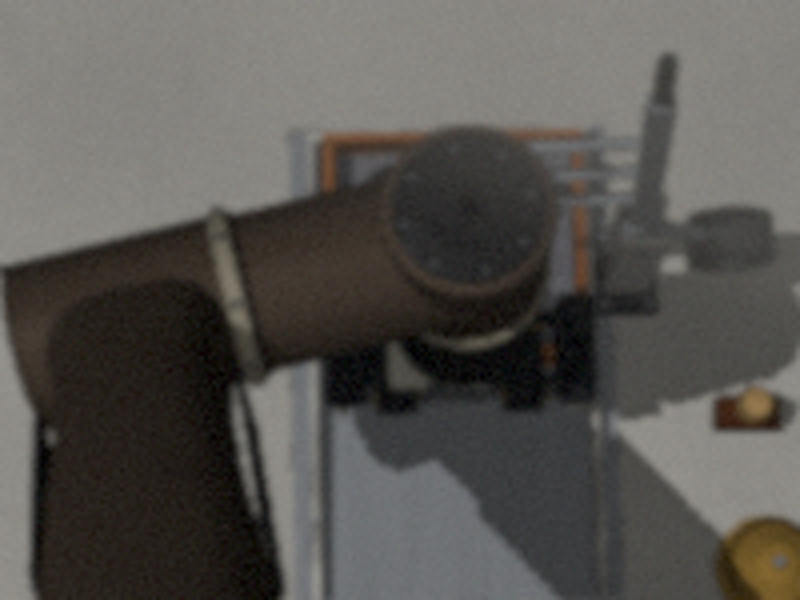

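```bash
python3 -m handwheel '[0.4,0,0,0,0,0, 0.8,0,0,0,0,0, 1.0,0,0,0,0,0, 1.0,0,0,0,0,0]'
```

```text
time_s: 20.75
tcp_pos: [0.5635, -0.0653, 0.0167]
eef_rot: [179.8, 2.5, -0.4]
contact_force: [-30.3, 6.2, 23.2]
gripper_width: 0.0532
```

```bash
python3 -m handwheel '[-0.3,0,0,0,0,0, -0.8,0,0,0,0,0, -2,0,0,0,0,0, -4,0,0,0,0,0, -7,0,0,0,0,0, -10,0,0,0,0,0, -12,0,2,0,0,0, -13,0,6,0,0,0]'
python3 -m handwheel '[0,0,4,0,0,0, 0,0,8,0,0,0, 0,0,12,0,0,0, 0,0,16,0,0,0, 0,0,20,0,0,0, -1,-2,23,0,0,0, -1,-4,23,0,0,0, -1,-4,23,0,0,0]'
python3 - <<'E'
from plant import sensors, viewer
import cv2,numpy as np
for n in ("scene","wrist","top"):
    c=viewer.capture(n); im=c["img"][:,:,::-1]
    if n!="wrist": np.savez(n+"F.npz",img=c["img"])
    if n=="scene": im=im[80:310,130:436]
    if n=="top": im=im[110:260,170:370]
    cv2.imwrite(f"pics/{n}11.png",cv2.resize(im,(800,600),interpolation=cv2.INTER_CUBIC))
E
```

```text
time_s: 21.55
tcp_pos: [0.4294, -0.0659, 0.0751]
eef_rot: [179.7, 2.8, -0.4]
contact_force: [2.1, 1.6, 0.7]
gripper_width: 0.0534
time_s: 22.35
tcp_pos: [0.4195, -0.107, 0.3061]
eef_rot: [179.7, 2.6, -0.5]
contact_force: [0.6, 0.6, -0.2]
gripper_width: 0.0535
```

View pics/scene11.png

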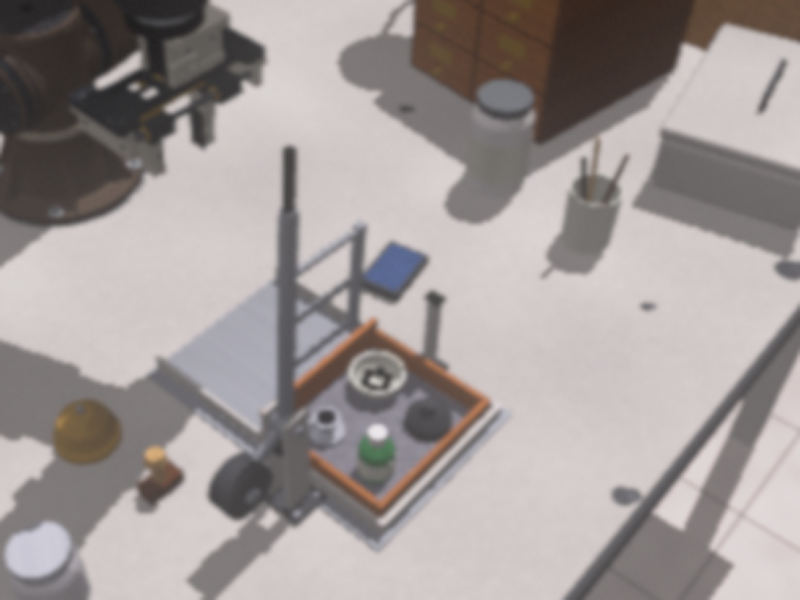

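View pics/top11.png

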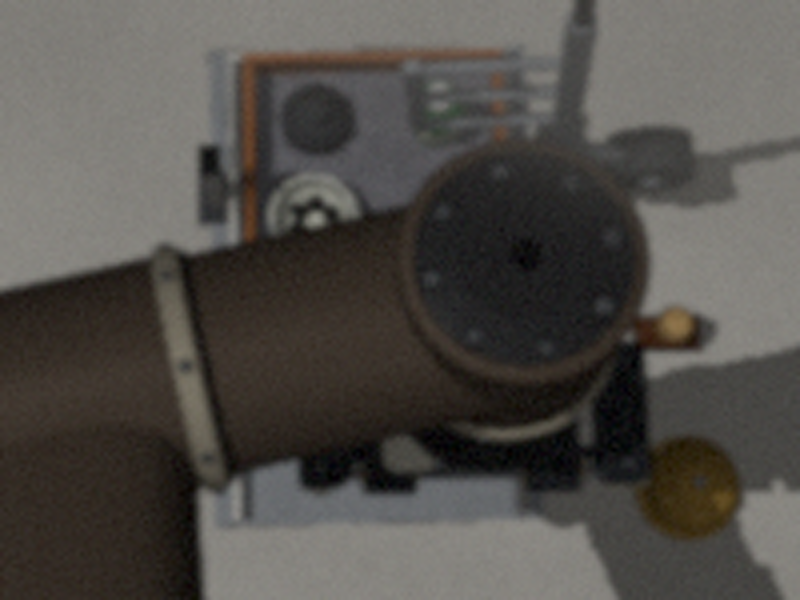

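View pics/wrist11.png

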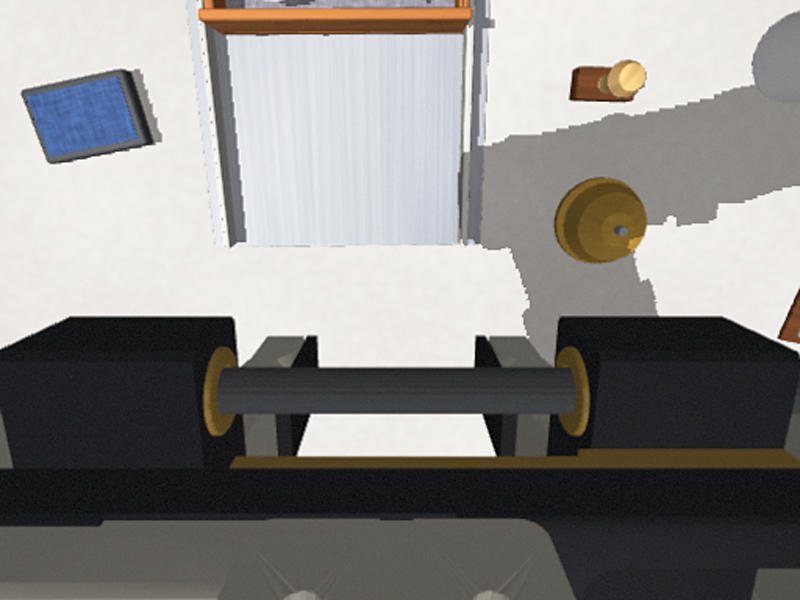

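```bash
python3 - <<'E'
from plant import sensors, viewer
from h import *
from scipy.spatial.transform import Rotation as R
s=sensors.get_state(); c=viewer.capture("wrist"); M=c["mount"];K=c["camera_matrix"]
Rt=R.from_euler('xyz',s['eef_rot'],degrees=True).as_matrix()
def gr(u,v,z):
    d=M[:3,:3]@np.linalg.inv(K)@[u/1.5625,v/1.5625,1]; d=Rt@d; o=Rt@M[:3,3]+s['tcp_pos']; return o+d*(z-o[2])/d[2]
for u,v,z in ((335,34,.004),(335,20,.059),(335,245,.004)): print(u,v,gr(u,v,z).round(4))
p=np.load("rw.npy")
for th in (1.35,1.5):
    P=(0,-.135+.335*np.cos(th),.135+.335*np.sin(th)); q=proj("scene",W(p,P))[0]; print(th,(q-[130,80])*[800/306,600/230])
E
```

```text
335 34 [ 0.5757 -0.0577  0.004 ]
335 20 [ 0.5748 -0.0639  0.059 ]
335 245 [ 0.3966 -0.0499  0.004 ]
1.35 [329.64068155 127.00289469]
1.5 [288.65264846 147.11967491]
```

```bash
python3 -m handwheel '[0,0,0,0,0,0, 0,0,0,0,0,0, 0,0,0,0,0,0]'; python3 -c "
from plant import r
print(r.close_job())"
```

```text
time_s: 22.85
tcp_pos: [0.4192, -0.1054, 0.3044]
eef_rot: [179.7, 2.8, -0.4]
contact_force: [0.1, 0.4, -0.4]
gripper_width: 0.0529
the job is handed in; nothing more can be done
None
```

The gate is raised and staying up, the tray is against the far stop, and I handed the job in at about 23 s. The hand-in gave no verdict.

**What I did:** I put the shut fingers under the bar's rubber-sleeved end with the tool tilted. I pushed it up along its arc past the balance point and pulled back, and it tipped over by itself. Then I half-opened the fingers, pushed the tray from behind until the force jumped to about 30 N with no further travel, and backed away.

**Last checks:**
- **Gate:** the bar's tip shows at pixel (289, 148). My projection for 1.5 rad is (289, 147), so it is at its raised stop, with nothing touching it.
- **Tray:** the near wall measures about runway x = -75 mm. That puts the tray's origin at about +15 mm, against a nominal +16 mm at the stop.
- **Things on the tray:** all four stand upright in the last pictures.
- **Things on the counter:** the bell, stamp, ink pad, tub and pen pot show no visible shift. I did not compare the tip jar's position.

**What disagreed:**
- My first steeper tilts of the tool ran into joint range limits, so I used a different approach direction for the gate.
- During the last push the tool pitched about 2.5° and carried about 23 N upward. It eased to near zero once I backed off, and the tray shows no sign of lifting or tipping.

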